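Fold the measuring tools and put them away in their fitted case

ROBOT

A 6-joint arm with a two-finger parallel gripper is mounted at the origin on the work surface. World frame = base frame: x ahead of the robot, y to its left, z up, the work surface at z = 0. Lengths are in mm, angles in rad, forces in N, time in s.
With the tool pointing down it reaches from about 400 to 925 mm from the base axis. Payload 12.5 kg.
Tool frame: the origin (TCP) lies at the very end of the fingers, on their centre line; the grasp point (between the pads) lies env.hold_point_z behind it (env.hold_point_z is the distance from the TCP to the grasp point, in mm); y points along the fingers, z is the direction in which the jaws open and shut, and the axes are right-handed (so a half turn about y gives the same grasp; the last joint's range is limited). The gripper opens to 95 mm and grips with 3 to 60 N. Pads are 20 mm wide; open, the fingers measure 119 mm over their backs; the gripper's body (75 mm by 180 mm) begins 59 mm behind the grasp point.
Start: joints at [1.126, 0.491, 1.559, -0, 1.092, -0.106], TCP at [207.706, 589.495, 214.661] pointing down, gripper open.
Joint ranges: [-3.1, 3.1], [-0.84, 2.19], [0.05, 2.79], [-1.13, 4.28], [0.06, 2.93], [-2.69, 2.69]. Speed limits (rad/s): [2.22, 2.22, 2.79, 3.14, 3.14, 3.14].

INTERFACE

Orientations are given as [roll, pitch, yaw] about the fixed x, y, z axes, in that order (R = Rz(yaw) Ry(pitch) Rx(roll)).
In Python, from cell import env gives the robot as it stands.
- The arm moves only by the shell command python3 -m inch 'ROWS'. ROWS is JSON, one flat list of numbers, 7 for each row, row after row: the shift along the tool's x, y, z in m, then the turn, a rotation vector about the tool's x, y, z in degrees, then the closure, from -1 (fully open) to 1 (shut). In form: [tx, ty, tz, ax, ay, az, hand, tx, ty, tz, ax, ay, az, hand, ...]. A call has 1 to 10 rows; each row shifts and turns the commanded pose from where the row before left it, along the tool's axes as they then stand; what a row does not reach is not made up. A row lasts 1/10 s, in which the tool goes at most 50 mm and 8.59 degrees, less where a joint would pass 70% of its speed; a pose out of reach is approached as far as the arm can. A call is refused whole if a number of a shift passes 0.05 or a number of a turn 8.59, either way. A call with a gripper value outside its range is refused whole. The fingers move at their own pace and stop on an object; the grip force is fixed at half the most. Time passes only in rows, so rows that do not move let the fingers close. It gives the time, the measured TCP pose, the force and the opening at its end, in the units of the state.
- env.state(): the state, without advancing time (a new reading comes with each control period).
- env.read_camera(name): name is "scene" or "top" or "wrist"; returns a dict with "pixels" (400x640x3 uint8, blue, green, red), "depth" (400x640 float32, mm along the optical axis (not along the pixel's ray), 0 where there is no reading), "mtx" (3x3 intrinsics, pixels), "R" (3x3) and "t" (3): a world point X has camera coordinates R X + t. Camera axes: x right, y down, z forward; pixel columns grow to the right and rows downward; lengths in mm; the calibration is good to about 2 mm. The wrist camera is an equidistant fisheye: a pixel r from the principal point sees the ray r / f radians off the axis. A picture is of the moment at which its call begins.
- env.job_done(): hands the job in, once; it reports no verdict.
The state is a dict: "t": time; "joints": joint angles; "qvel": joint speeds; "tau": joint torques, N m; "eef_pos": TCP position; "tcp_rot": TCP orientation; "ft_force": force on the tool from outside, world axes, zero at the start; "moment": the same for the moment, N m; "opening": opening from 0.0 (shut) to 1.0 (fully open).
Only numpy, scipy, OpenCV 4.12 (cv2) and the standard library are available. Lean on these libraries where they do the work, as an engineer would, in place of code of your own. Each camera call takes 0.05 s, during which the arm holds its last target.

TASK

Put the glassblower's measuring tools away: fold the steel outside calipers and the two-leaf wooden rule fully shut, lay each one flat in its own recess of the open wooden case (the calipers in the wide recess, the rule in the narrow one, either way round), then close the case's lid all the way. Leave the other things on the bench where they are.

Things in the scene. Friction and masses are not known exactly. Their poses are not given: they have to be found in the camera images.
- calipers: Dark steel outside calipers lying flat, 10 mm thick, 0.2 kg: two bowed legs on a round joint. Shut, they are 148 mm long (x = -73 to +75) and 42 mm wide; origin at the centre of the shut tool, on its underside, between the legs. x points from joint to tips, z up. The frame belongs to the leg on the -y side; the other leg is its mirror image, turned about the joint.
- calipers_pivot (a point): Axis of the calipers' joint, on its top face: 60 mm from the origin along -x; round boss 13 mm in radius. Axes as the calipers. With x' = distance from here along a leg's own x: the leg's outer edge bows out to 21 mm from the line between the legs, is straight and parallel to it from x' = 40 to 88 mm (a bar 8 mm wide), and comes in to the tip at x' = 135 mm.
- calipers_leg (a joint): Opening angle of the calipers in rad: 0 is shut (tips together, legs stop there), positive turns the +y leg away from the other, about +z. 0.25 to 0.6 at the start. It is firm: it stays where it is left and takes 0.03 N m to turn.
- rule: Two-leaf folding rule of pale wood with a brass joint, lying flat, 10 mm thick, 0.1 kg. Shut, its leaves lie side by side: 150 mm long, 24 mm wide; origin at the centre of the shut rule, on its underside, between the leaves. x points from joint to leaf ends, z up. The frame belongs to the leaf on the -y side (y = -12 to 0); the other leaf is its mirror image, turned about the joint.
- rule_pivot (a point): Axis of the rule's joint, on its top face: 63 mm from the origin along -x; round brass boss 12 mm in radius. The leaves, each a straight bar 12 mm wide, end 138 mm from it. Axes as the rule.
- rule_leaf (a joint): Opening angle of the rule in rad: 0 is shut (leaves side by side, stops there), positive turns the +y leaf away from the other, about +z. 0.5 to 1.15 at the start. Stiff: it stays where it is left and takes 0.02 N m to turn.
- case: Open wooden case fixed on the bench, 176 by 164 mm outside (x, y), 34 mm high, walls 8 mm; origin under its centre. Each x end inside holds a pale rack, 35 mm long and 28 mm high, with two channels along x: a tool's two ends lie in them, on seats 14 mm above the bench. Between the racks (x = -45 to +45 mm) is an open trough, floor at 6 mm, for fingers on both sides of a tool.
- calipers_recess (a point): Centre of the calipers' recess, at the height of its seats (14 mm above the bench, where the shut calipers' origin belongs): the wide pair of channels, 42 mm wide, 26 mm to the -y side of the case's middle. Axes as the case.
- rule_recess (a point): Centre of the rule's recess, at the height of its seats (14 mm above the bench, where the shut rule's origin belongs): the narrow pair of channels, 32 mm wide, 35 mm to the +y side of the case's middle. Axes as the case.
- case_lid (a joint): Opening angle of the case's lid in rad: 0 is shut, growing as it opens; 1.75 to 2.05 at the start (leaning outward past upright). The lid is a plain panel 176 by 164 mm, 8.5 mm thick, hinged along the case's +y wall, and closes towards -y. Its hinge is stiff: it stays at any angle and takes up to 0.3 N m to close.
- lid_hinge (a point): Middle of the lid's hinge axis, on the top outer edge of the case's +y wall, 34 mm above the bench. Its axes turn with the lid: the lid reaches from here 164 mm along -y, its outer face (the top when shut) 8.5 mm along +z.
- lid_edge (a point): Middle of the lid's free edge, on its outer face (the top when shut). Axes turn with the lid, as lid_hinge.
- beeswax: Bystander: cake of yellow beeswax, 88 by 46 mm (x, y), 34 mm high (a used groove on top). Origin under its centre.
- tin: Bystander: round open steel tin, 66 mm across, 54 mm high. Origin under its centre.
- optic_mould: Bystander: round aluminium optic mould, an open cone 68 mm across, 75 mm high. Origin under its centre.
- cork_pad: Bystander: cork-faced wooden pad, 58 by 62 mm (x, y), 28 mm high. Origin under its centre.
- jacks: Bystander: steel jacks (big spring tongs) lying flat, 265 mm along x, 60 mm wide, 15 mm high. Origin near its middle, underside.
- shears: Bystander: steel shears lying flat, about 210 mm along x, 90 mm wide, 11 mm high. Origin under the pivot.
Things that resemble listed ones, but are neither listed nor needed, are in the scene too. Leave any orange or turquoise look-alike of the calipers alone.

How it is judged (in metres and radians):
On the way:
1. calipers and rule both folded shut and lying flat in their own recesses (value of joint each of calipers_leg, rule_leaf below 0.07 rad and x of calipers in the frame of calipers_recess between -0.012 and 0.012 m and y of calipers in the frame of calipers_recess between -0.009 and 0.009 m and z of calipers in the frame of calipers_recess between -0.004 and 0.004 m and angle between the x axis of each of calipers, rule and the x axis of case, either way round below 0.12 rad and angle between the z axis of each of calipers, rule and the z axis of case, either way round below 0.06 rad and x of rule in the frame of rule_recess between -0.012 and 0.012 m and y of rule in the frame of rule_recess between -0.009 and 0.009 m and z of rule in the frame of rule_recess between -0.004 and 0.004 m), for 0.2 s.
At the end, for the whole second after the job is handed in: Calipers and rule are folded (each within 0.07 rad of shut) and lie at rest on the seats of their own recesses (origin within 12 mm along, 9 mm across and 4 mm in height of the recess point; in line within 0.12 rad, either way round; flat within 0.06 rad), and the lid is shut (within 0.05 rad) (all of step 1 and value of joint case_lid below 0.05 rad and linear speed of each of calipers, rule below 0.03 m/s); the robot touches nothing.
It fails at once if a bystander (beeswax, tin, optic mould, cork pad, jacks or shears) is moved by more than 25 mm (distance of any of beeswax, tin, optic_mould, cork_pad, jacks, shears from where it was at the start of the episode above 0.025 m).
It also fails if it takes over 69 s, if anything falls off the work surface, if the arm or the gripper's body presses on something with over 40 N, if the wrist force passes 120 N, or if a joint passes its speed limit or range.

## Working session

There is one attempt and no reset: what is moved stays moved. The work goes in short steps, Python scripts to look and compute and a shell command to move; the robot and the scene stay as the last step left them, time stands still between calls to the robot, and variables do not carry over. Pictures are saved under pics/ and viewed, and the job is handed in when it is done.

```bash
ls; mkdir -p pics
python3 - <<'E'
from cell import env
import cv2
print(env.state(), env.hold_point_z)
for n in ("scene","top","wrist"):
    c=env.read_camera(n); cv2.imwrite(f"pics/{n}0.png",c["pixels"]); print(n,c["mtx"],c["R"],c["t"])
E
```

```text
pics
{'t': 0.0, 'joints': array([ 1.12639560e+00,  4.91575943e-01,  1.55945271e+00,  5.59272627e-06,
        1.09166930e+00, -1.05616768e-01]), 'qvel': array([ 0.00067979, -0.00077512,  0.00081521, -0.0010281 , -0.00289472,
        0.00203967]), 'tau': array([-3.47251525e-04, -6.12629128e+01, -2.58192337e+01,  6.91622542e-02,
        4.82313358e-02, -9.54843654e-05]), 'eef_pos': array([207.59749955, 589.26408563, 214.05044066]), 'tcp_rot': array([-1.57189494e+00,  1.21452990e-04, -3.38786607e-01]), 'ft_force': array([ 0.23794571, -0.72536949,  0.84903258]), 'moment': array([-0.00506755, -0.01924187, -0.0039488 ]), 'opening': 1.0007846713548043} 18.8
scene [[403.40148488   0.         320.29330662]
 [  0.         403.40148488 206.08137603]
 [  0.           0.           1.        ]] [[ 0.85613273  0.51657415 -0.01370767]
 [ 0.43704447 -0.73797039 -0.51419047]
 [-0.27573336  0.43422443 -0.85756647]] [-403.59867888 -254.91822855 1480.32335177]
top [[446.51550556   0.         314.78247091]
 [  0.         446.51550556 197.26757211]
 [  0.           0.           1.        ]] [[ 0.00771972 -0.99993385  0.00852632]
 [-0.98772827 -0.00895505 -0.15592521]
 [ 0.15599125 -0.00721798 -0.98773206]] [ -84.03196057  535.78392752 1352.16232724]
wrist [[309.70691629   0.         319.32899032]
 [  0.         309.70691629 200.12574646]
 [  0.           0.           1.        ]] [[ 0.33264406  0.94305166 -0.001222  ]
 [ 0.90975328 -0.32055683  0.26380351]
 [ 0.24838862 -0.08886438 -0.96457567]] [-623.94913513  -28.30872449  390.68160429]
```

View pics/scene0.png

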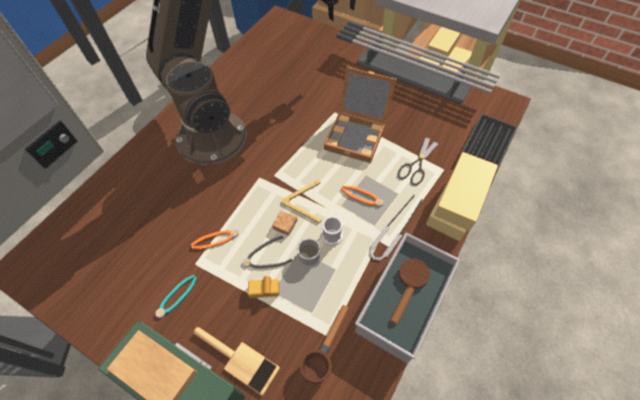

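View pics/top0.png

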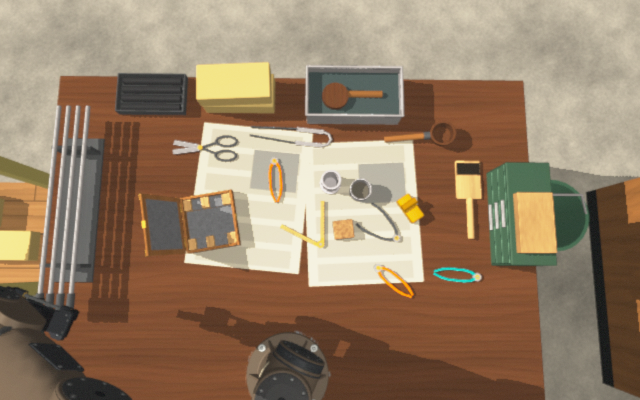

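View pics/wrist0.png

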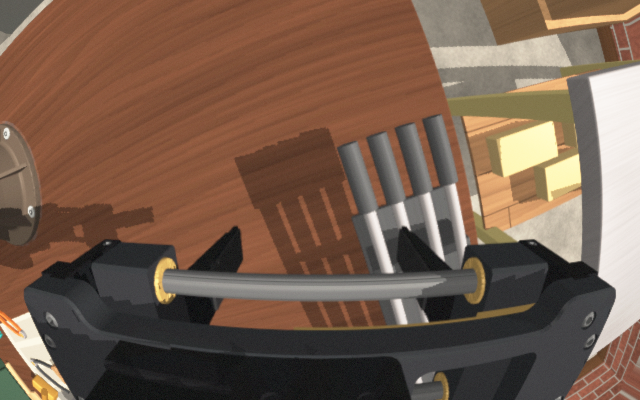

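The scene view shows the case at (355,125), the rule at (300,205) and the dark calipers at (275,250). In the top view they are at about (210,222), (310,230) and (380,222). The cork pad at (344,229) and the tin at (360,190) crowd the calipers. I'll zoom in next.

```bash
cat > h.py <<'E'
from cell import env
import cv2, numpy as np
def ray(c,u,v):
    K=c["mtx"]; return np.array([(u-K[0,2])/K[0,0],(v-K[1,2])/K[1,1],1.])
def at_z(c,u,v,z):
    d=c["R"].T@ray(c,u,v); o=-c["R"].T@c["t"]; s=(z-o[2])/d[2]; return o+s*d
def cloud(c):
    v,u=np.mgrid[0:400,0:640]; K=c["mtx"]; d=c["depth"]
    P=np.stack([(u-K[0,2])/K[0,0]*d,(v-K[1,2])/K[1,1]*d,d],-1)
    return (P-c["t"])@c["R"]
def rect(c,x0,x1,y0,y1,z,mmpp):
    # rectified plan view at height z: up=+x, left=+y
    H=int((x1-x0)/mmpp);W=int((y1-y0)/mmpp)
    v,u=np.mgrid[0:H,0:W]; X=x1-v*mmpp;Y=y1-u*mmpp
    P=np.stack([X,Y,np.full_like(X,z)],-1)@c["R"].T+c["t"]
    p=P@c["mtx"].T
    return cv2.remap(c["pixels"],(p[...,0]/p[...,2]).astype(np.float32),(p[...,1]/p[...,2]).astype(np.float32),cv2.INTER_CUBIC)
def grid(im,x0,x1,y0,y1,mmpp,step=50):
    for x in range(int(np.ceil(x0/step)*step),int(x1),step):
        r=int((x1-x)/mmpp); cv2.line(im,(0,r),(im.shape[1],r),(255,0,0),1); cv2.putText(im,str(x),(0,r-2),0,.4,(0,0,255),1)
    for y in range(int(np.ceil(y0/step)*step),int(y1),step):
        q=int((y1-y)/mmpp); cv2.line(im,(q,0),(q,im.shape[0]),(255,0,0),1); cv2.putText(im,str(y),(q+1,10),0,.4,(0,0,255),1)
    return im
E
python3 - <<'E'
from h import *
c=env.read_camera("top"); s=env.read_camera("scene")
for n,cc in(("t",c),("s",s)):
    b=(380,640,-350,80); m=.6
    cv2.imwrite(f"pics/tools_{n}.png",grid(rect(cc,*b,10,m),*b,m))
    b=(380,640,160,520); m=.6
    cv2.imwrite(f"pics/case_{n}.png",grid(rect(cc,*b,34,m),*b,m))
E
```

```text
(no output)
```

View pics/tools_t.png

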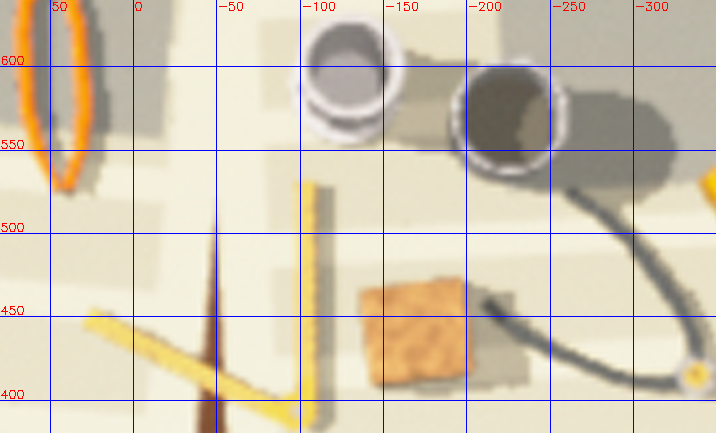

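View pics/case_t.png

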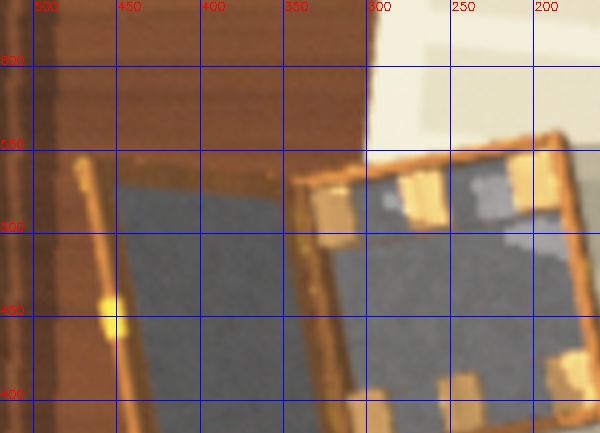

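View pics/tools_s.png

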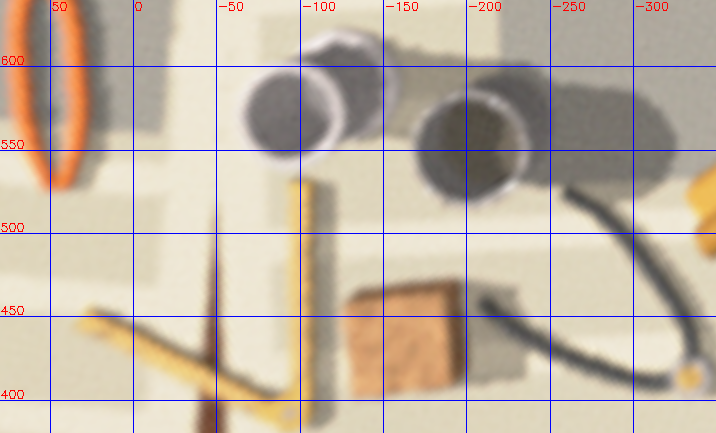

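View pics/case_s.png

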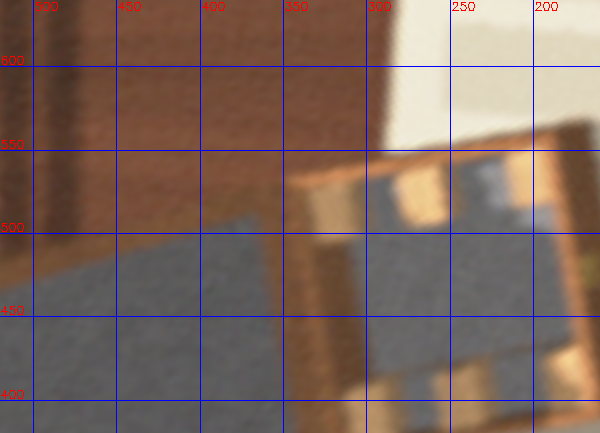

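Measurements from the top view, in mm:

| Item | Position | Direction |
|---|---|---|
| Calipers pivot | (415,-337) | legs at 34.6° and 71°, 134 mm long as given |
| Rule pivot | (393,-99) | leaves at 0° and 63° |
| Case centre | about (460,249) | yaw about 10°, wall length 165 as given |

I'll turn the hand to yaw -127° while rising.

```bash
python3 -m inch '[0,-0.004,0,0,8.3,0,-1, 0,-0.004,0,0,8.3,0,-1, 0,-0.004,0,0,8.3,0,-1, 0,-0.004,0,0,8.3,0,-1, 0,-0.004,0,0,8.3,0,-1, 0,-0.004,0,0,8.3,0,-1, 0,-0.004,0,0,8.3,0,-1, 0,-0.004,0,0,8.3,0,-1, 0,-0.004,0,0,8.3,0,-1, 0,-0.004,0,0,8.3,0,-1]'
python3 -m inch '[0,-0.004,0,0,8.3,0,-1, 0,-0.004,0,0,8.3,0,-1, 0,-0.004,0,0,8.2,0,-1]'
cat >> h.py <<'E'
from scipy.spatial.transform import Rotation as Rn
def rot(s=None):
    s=s or env.state(); return Rn.from_euler("xyz",s["tcp_rot"]).as_matrix()
def goto(x,y,z,yaw=None,frm=None):
    s=env.state(); R=rot(s); p=s["eef_pos"] if frm is None else np.array(frm)
    d=R.T@(np.array([x,y,z])-p)/1000
    print("shift tool m",d.round(4),"len",np.linalg.norm(d).round(3))
    if yaw is not None:
        e=(yaw-np.degrees(s["tcp_rot"][2])+180)%360-180; print("yaw change",e.round(2),"=> turn about tool y",(-e).round(2))
def show():
    s=env.state(); print("t",s["t"].__round__(2),"pos",s["eef_pos"].round(1),"rpy",np.degrees(s["tcp_rot"]).round(2),"F",s["ft_force"].round(1),"open",round(s["opening"]*95,1),"q",s["joints"].round(2))
E
python3 -c "
from h import *
show(); goto(430,120,266,-127.2); goto(442,-301,120,frm=(430,120,266))"
```

```text
t: 1.25
eef_pos: [207.7, 589.4, 254.7]
tcp_rot: [-1.571, -0.0, -1.793]
ft_force: [0.3, 0.3, 0.1]
opening: 0.995
t: 1.55
eef_pos: [207.7, 589.4, 266.7]
tcp_rot: [-1.571, -0.0, -2.226]
ft_force: [0.2, 0.7, -0.7]
opening: 1.002
t 1.55 pos [207.7 589.4 266.7] rpy [-9.0000e+01 -1.0000e-02 -1.2755e+02] F [ 0.2  0.7 -0.7] open 95.2 q [1.13 0.45 1.49 0.   1.2  1.78]
shift tool m [0.2367 0.0007 0.4624] len 0.519
yaw change 0.35 => turn about tool y -0.35
shift tool m [0.3264 0.1461 0.2661] len 0.446
```

```bash
python3 -m inch '[0.0237,0,0.0462,0,0,0,-1, 0.0237,0,0.0462,0,0,0,-1, 0.0237,0,0.0462,0,0,0,-1, 0.0237,0,0.0462,0,0,0,-1, 0.0237,0,0.0462,0,0,0,-1, 0.0237,0,0.0462,0,0,0,-1, 0.0237,0,0.0462,0,0,0,-1, 0.0237,0,0.0462,0,0,0,-1, 0.0237,0,0.0462,0,0,0,-1, 0.0237,0,0.0462,0,0,0,-1]'
python3 -m inch '[0.0326,0.0146,0.0266,0,0,0,-1, 0.0326,0.0146,0.0266,0,0,0,-1, 0.0326,0.0146,0.0266,0,0,0,-1, 0.0326,0.0146,0.0266,0,0,0,-1, 0.0326,0.0146,0.0266,0,0,0,-1, 0.0326,0.0146,0.0266,0,0,0,-1, 0.0326,0.0146,0.0266,0,0,0,-1, 0.0326,0.0146,0.0266,0,0,0,-1, 0.0326,0.0146,0.0266,0,0,0,-1, 0.0326,0.0146,0.0266,0,0,0,-1]'
python3 -c "
from h import *
show(); goto(442,-301,120,-127.2)
c=env.read_camera('wrist'); cv2.imwrite('pics/w1.png',c['pixels'])
c=env.read_camera('scene'); cv2.imwrite('pics/s1.png',c['pixels'])"
```

```text
t: 2.55
eef_pos: [424.4, 136.7, 266.9]
tcp_rot: [-1.57, 0.001, -2.22]
ft_force: [0.6, 0.7, 0.6]
opening: 1.0
t: 3.55
eef_pos: [438.5, -283.7, 120.0]
tcp_rot: [-1.571, 0.0, -2.221]
ft_force: [-0.0, 0.5, -0.0]
opening: 1.002
t 3.55 pos [ 438.5 -283.7  120. ] rpy [-8.9990e+01  1.0000e-02 -1.2723e+02] F [-0.   0.5 -0. ] open 95.1 q [-0.7   0.47  1.91  0.    0.76 -0.05]
shift tool m [ 0.0117 -0.      0.0133] len 0.018
yaw change 0.03 => turn about tool y -0.03
```

View pics/w1.png

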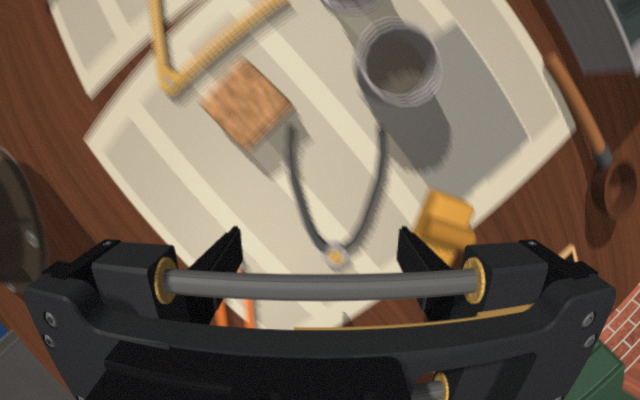

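The wrist view shows the calipers opening symmetrically upward. The joint is at (336,256) and the tips at about (291,128) and (383,132), with the cork pad at (245,103) and the tin at (398,65). I'll triangulate these at z=10.

```bash
cat >> h.py <<'E'
def w_at(c,u,v,z):
    K=c["mtx"]; dx,dy=u-K[0,2],v-K[1,2]; r=np.hypot(dx,dy); th=r/K[0,0]
    d=np.array([dx/r*np.sin(th),dy/r*np.sin(th),np.cos(th)])
    d=c["R"].T@d; o=-c["R"].T@c["t"]; return o+(z-o[2])/d[2]*d
E
python3 -c "
from h import *
c=env.read_camera('wrist')
cv2.imwrite('pics/w1z.png',cv2.resize(c['pixels'][90:290,220:460],None,fx=3,fy=3,interpolation=2))
for p in ((336,256),(291,128),(383,132)): print(w_at(c,*p,10).round(1))"
```

```text
[ 413.9 -342.9   10. ]
[ 456.2 -218.8   10. ]
[ 520.2 -271.5   10. ]
```

View pics/w1z.png

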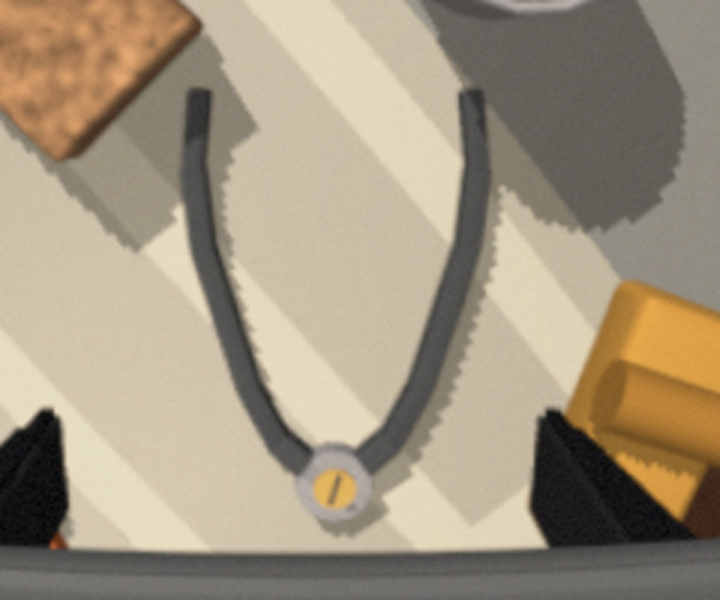

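```bash
python3 -c "
from h import *
c=env.read_camera('wrist')
for p,z in (((428,183),34),((408,231),0),((408,231),34)): print(w_at(c,*p,z).round(1))
goto(442.5,-302,4,-127.4)
R=rot()
for s in(-60,60): print((np.array([442.5,-302,4])+R@[0,0,s]).round())"
```

```text
[ 524.5 -325.4   34. ]
[ 486.  -368.7    0. ]
[ 485.5 -351.7   34. ]
shift tool m [0.0131 0.116  0.0155] len 0.118
yaw change -0.09 => turn about tool y 0.09
[ 395. -266.    4.]
[ 490. -338.    4.]
```

```bash
python3 -m inch '[0.0065,0.036,0.0077,0,0,0,-1, 0.0066,0.036,0.0078,0,0,0,-1, 0,0,0,0,0,0,-1, 0,0,0,0,0,0,-1]'
python3 -c "
from h import *
show()
c=env.read_camera('wrist'); cv2.imwrite('pics/w2.png',c['pixels'])
goto(442.5,-302,4,-127.4)"
```

```text
t: 4.15
eef_pos: [443.2, -300.6, 49.3]
tcp_rot: [-1.572, 0.0, -2.219]
ft_force: [-0.2, 0.6, -0.2]
opening: 0.999
t 4.15 pos [ 443.2 -300.6   49.3] rpy [-9.0060e+01  1.0000e-02 -1.2717e+02] F [-0.2  0.6 -0.2] open 94.9 q [-0.72  0.6   1.93  0.    0.62 -0.07]
shift tool m [ 0.0015  0.0461 -0.0002] len 0.046
yaw change -0.24 => turn about tool y 0.24
```

View pics/w2.png

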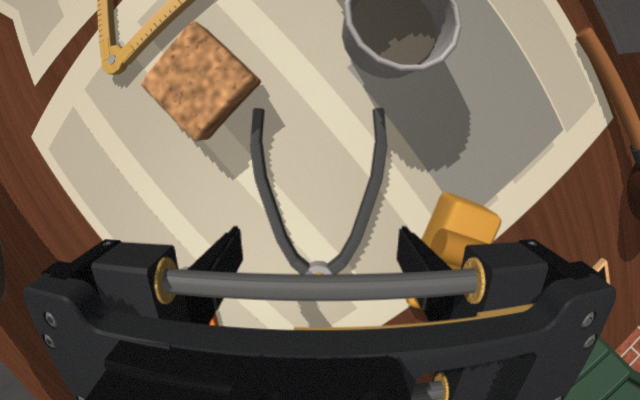

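```bash
python3 -m inch '[0,0.0155,0,0,0,0,-1, 0,0.0155,0,0,0,0,-1, 0,0.0155,0,0,0,0,-1, 0,0,0,0,0,0,-1, 0,0,0,0,0,0,-1]'
python3 -c "
from h import *
show()
c=env.read_camera('wrist'); cv2.imwrite('pics/w3.png',c['pixels'])"
```

```text
t: 4.7
eef_pos: [443.7, -301.5, 3.7]
tcp_rot: [-1.569, -0.0, -2.22]
ft_force: [-0.3, -0.5, 0.3]
opening: 1.0
t 4.7 pos [ 443.7 -301.5    3.7] rpy [ -89.91   -0.   -127.18] F [-0.3 -0.5  0.3] open 95.0 q [-0.72  0.68  1.95  0.    0.51 -0.07]
```

View pics/w3.png

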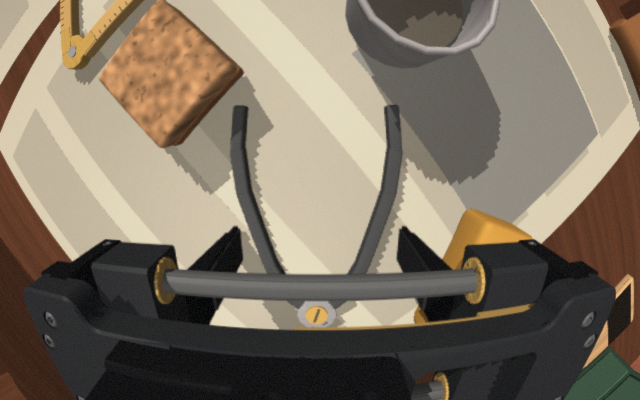

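The legs are straddled and nothing has been touched, so I'll squeeze them shut.

```bash
python3 -m inch '[0,0,0,0,0,0,1, 0,0,0,0,0,0,1, 0,0,0,0,0,0,1, 0,0,0,0,0,0,1, 0,0,0,0,0,0,1, 0,0,0,0,0,0,1]'
python3 -c "
from h import *
show()
c=env.read_camera('wrist'); cv2.imwrite('pics/w4.png',c['pixels'])"
```

```text
t: 5.35
eef_pos: [443.4, -301.8, 2.4]
tcp_rot: [-1.57, 0.0, -2.22]
ft_force: [0.7, 0.2, 5.2]
opening: 0.553
t 5.35 pos [ 443.4 -301.8    2.4] rpy [ -89.95    0.   -127.22] F [0.7 0.2 5.2] open 52.6 q [-0.72  0.68  1.95  0.    0.51 -0.07]
```

View pics/w4.png

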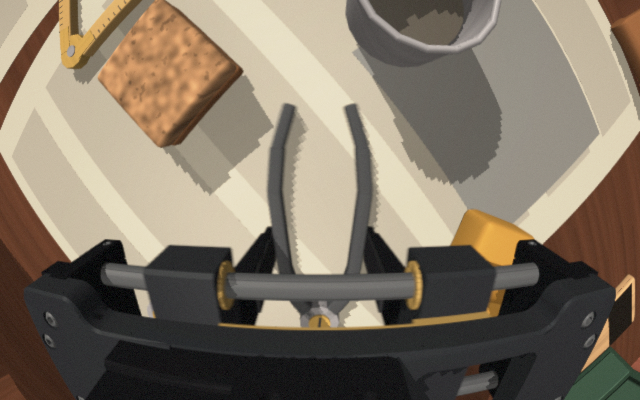

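```bash
python3 -m inch '[0,-0.0015,0,0,0,0,1, 0,0,0,0,0,0,1, 0,0,0,0,0,0,1, 0,0,0,0,0,0,1, 0,0,0,0,0,0,1]'
python3 -c "
from h import *
show()
c=env.read_camera('wrist'); cv2.imwrite('pics/w5.png',c['pixels'])"
```

```text
t: 5.9
eef_pos: [443.0, -301.5, 3.4]
tcp_rot: [-1.571, 0.0, -2.22]
ft_force: [-0.2, -0.3, -1.9]
opening: 0.44
t 5.9 pos [ 443.  -301.5    3.4] rpy [-9.0020e+01  1.0000e-02 -1.2722e+02] F [-0.2 -0.3 -1.9] open 41.8 q [-0.72  0.68  1.95  0.    0.51 -0.07]
```

View pics/w5.png

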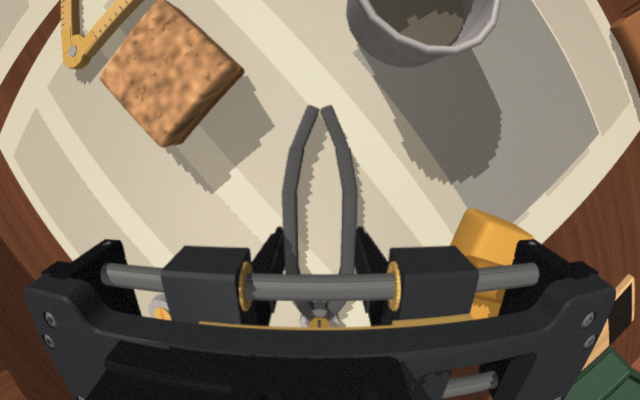

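The opening is 41.8 mm, which fits a shut width of 42, though the tips at (313,110)/(327,110) may still have a small gap. I'll regrasp nearer the middle of the tool.

```bash
python3 -m inch '[0,0,0,0,0,0,-0.15, 0,0,0,0,0,0,-0.15, 0,0,0,0,0,0,-0.15, -0.0065,0,0,0,0,0,-0.15, -0.0065,0,0,0,0,0,-0.15, 0,0,0,0,0,0,-0.15, 0,0,0,0,0,0,1, 0,0,0,0,0,0,1, 0,0,0,0,0,0,1, 0,0,0,0,0,0,1]'
python3 -m inch '[0,0,0,0,0,0,1, 0,0,0,0,0,0,1]'
python3 -c "
from h import *
show()
c=env.read_camera('wrist'); cv2.imwrite('pics/w6.png',cv2.resize(c['pixels'][60:360,200:440],None,fx=2,fy=2))
for p in ((313,105),(327,105)): print(w_at(c,*p,10))
c=env.read_camera('scene'); cv2.imwrite('pics/s6.png',c['pixels'])"
```

```text
t: 6.95
eef_pos: [451.0, -291.2, 3.6]
tcp_rot: [-1.571, 0.0, -2.22]
ft_force: [1.1, 0.6, -0.8]
opening: 0.434
t: 7.15
eef_pos: [451.0, -291.3, 3.6]
tcp_rot: [-1.571, 0.0, -2.22]
ft_force: [1.3, 0.6, 0.2]
opening: 0.432
t 7.15 pos [ 451.  -291.3    3.6] rpy [-9.0000e+01  1.0000e-02 -1.2722e+02] F [1.3 0.6 0.2] open 41.0 q [-0.7   0.68  1.95  0.    0.52 -0.05]
[ 495.77672204 -225.0365387    10.        ]
[ 501.55950896 -229.4272493    10.        ]
```

View pics/w6.png

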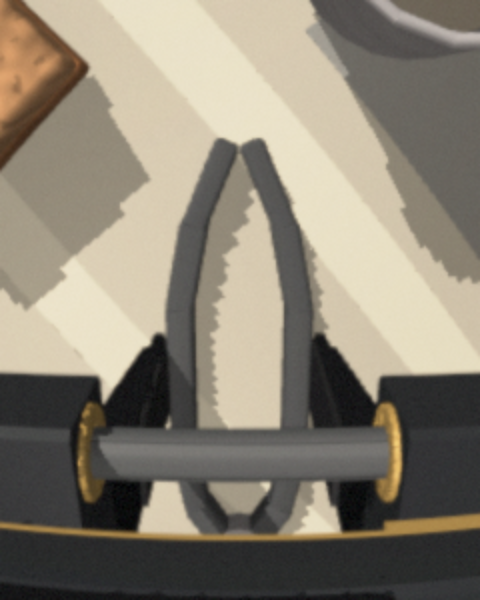

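```bash
python3 -m inch '[0,-0.02,0,0,0,0,1, 0,-0.03,0,0,0,0,1, 0,-0.03,0,0,0,0,1, 0,-0.03,0,0,0,0,1, 0,0,0,0,0,0,1, 0,0,0,0,0,0,1]'
python3 -c "
from h import *
show(); s=env.state()
c=env.read_camera('wrist'); cv2.imwrite('pics/w7.png',cv2.resize(c['pixels'][60:360,200:440],None,fx=2,fy=2))
for p in ((313.5,131),(327,131)): print((rot(s).T@(w_at(c,*p,s['eef_pos'][2]+6)-s['eef_pos'])).round(1))"
```

```text
t: 7.85
eef_pos: [450.8, -291.2, 113.5]
tcp_rot: [-1.57, 0.0, -2.22]
ft_force: [1.0, -0.3, -2.8]
opening: 0.434
t 7.85 pos [ 450.8 -291.2  113.5] rpy [ -89.97    0.   -127.22] F [ 1.  -0.3 -2.8] open 41.3 q [-0.7   0.5   1.88  0.    0.76 -0.05]
[-66.1  -6.   -4.1]
[-66.1  -6.    2.9]
```

View pics/w7.png

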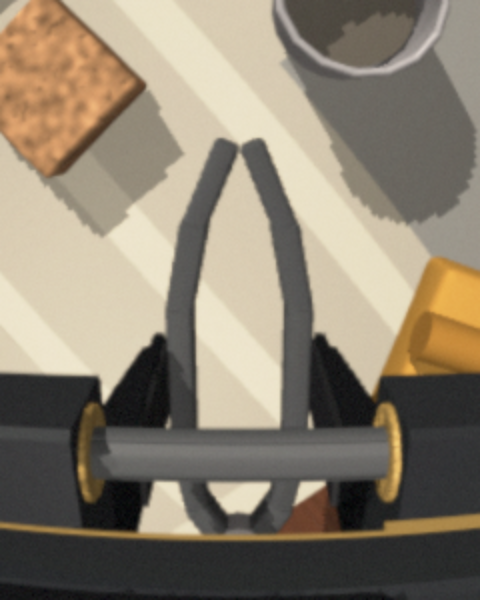

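The calipers are held shut and lifted. Before placing them I'll refine the case pose.

Run:
```python
from h import *
for n in("top","scene"):
    c=env.read_camera(n)
    b=(350,590,130,360); m=.4
    cv2.imwrite(f"pics/c2_{n}.png",grid(rect(c,*b,34,m),*b,m,20))
s=env.read_camera("scene");cv2.imwrite("pics/s7.png",cv2.resize(s["pixels"][150:350,180:420],None,fx=3,fy=3))
t=env.read_camera("top");P=cloud(t)
m=(P[...,2]>28)&(P[...,2]<40)&(P[...,0]>350)&(P[...,0]<590)&(P[...,1]>150)&(P[...,1]<360)
Q=P[m][:,:2].astype(np.float32); print(len(Q),cv2.minAreaRect(Q))
l=(P[...,2]>60)&(P[...,2]<210)&(P[...,0]>350)&(P[...,0]<590)&(P[...,1]>300)&(P[...,1]<500)
Q=P[l]; y=(Q[:,:2]-[460,249])@[-.175,.985]
A=np.polyfit(Q[:,2]-34,y,1);print(len(Q),A, "lid angle",np.pi/2+np.arctan(A[0]), Q[:,2].max())
```

```text
823 ((460.83740234375, 252.3634796142578), (176.94534301757812, 171.08921813964844), 10.088371276855469)
2040 [ 0.42638751 82.92334724] lid angle 1.9738416195235464 190.30296000023148
```

View pics/c2_top.png

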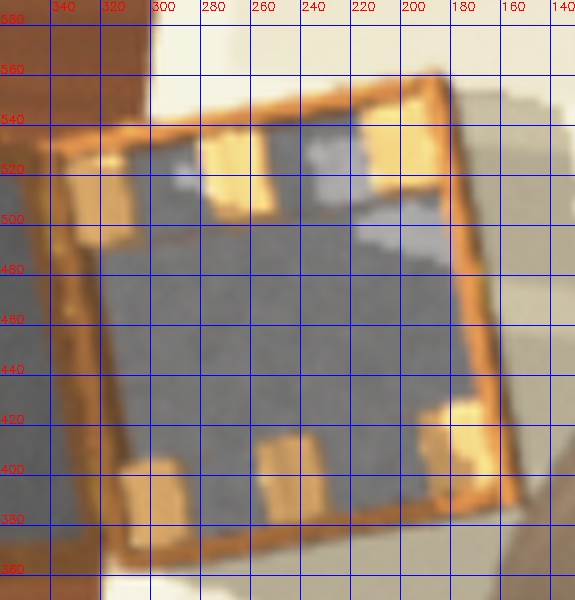

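View pics/c2_scene.png

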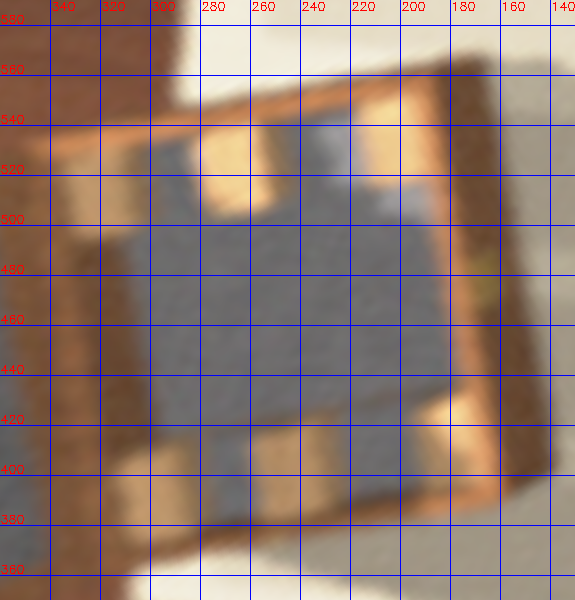

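View pics/s7.png

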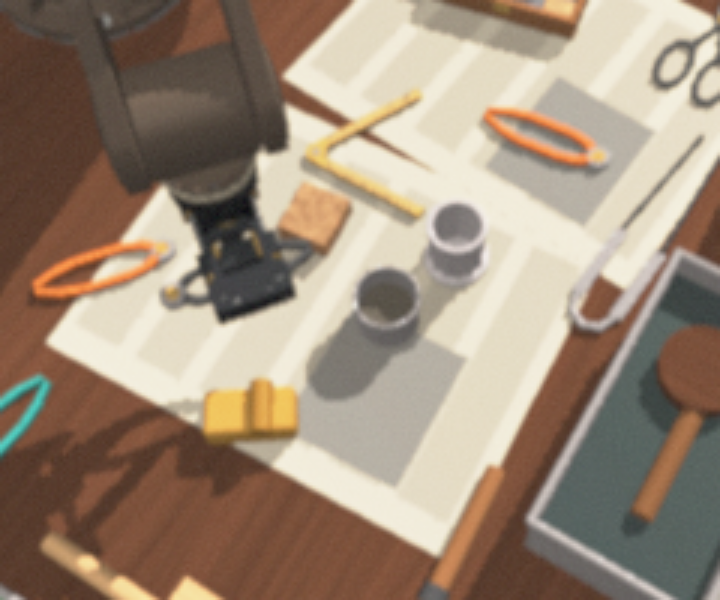

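Run:
```python
from h import *
s=env.read_camera("scene"); st=env.state()
P=at_z(s,180+172/3,150+293/3,st['eef_pos'][2]+6); print(P, (rot().T@(P-st['eef_pos'])).round(1))
show(); goto(465.7,223.7,120,-169.9)
```

```text
[ 410.66331141 -340.96075508  118.63335685] [64.  -6.  -1.7]
t 8.15 pos [ 450.7 -291.   112.6] rpy [-9.0100e+01  1.0000e-02 -1.2721e+02] F [ 0.7  0.2 -1.7] open 41.4 q [-0.7   0.5   1.88  0.    0.76 -0.05]
shift tool m [-0.419  -0.0068 -0.2993] len 0.515
yaw change -42.69 => turn about tool y 42.69
```

```bash
python3 -m inch '[0,-0.006,0,0,8.54,0,1, 0,-0.006,0,0,8.54,0,1, 0,-0.006,0,0,8.54,0,1, 0,-0.006,0,0,8.54,0,1, 0,-0.006,0,0,8.54,0,1, 0,0,0,0,0,0,1]'
python3 -c "
from h import *
show(); goto(467.5,224,140,-169.9)"
```

```text
t: 8.75
eef_pos: [451.1, -291.4, 143.7]
tcp_rot: [-1.571, 0.0, -2.968]
ft_force: [0.1, 0.2, -2.0]
opening: 0.433
t 8.75 pos [ 451.1 -291.4  143.7] rpy [-8.9990e+01  2.0000e-02 -1.7004e+02] F [ 0.1  0.2 -2. ] open 41.1 q [-0.7   0.45  1.85  0.    0.83  0.7 ]
shift tool m [-0.1053  0.0036 -0.5048] len 0.516
yaw change 0.14 => turn about tool y -0.14
```

```bash
python3 -m inch '[-0.0088,0,-0.042,0,0,0,1, -0.0088,0,-0.042,0,0,0,1, -0.0088,0,-0.042,0,0,0,1, -0.0088,0,-0.042,0,0,0,1, -0.0088,0,-0.042,0,0,0,1, -0.0088,0,-0.042,0,0,0,1, -0.0088,0,-0.042,0,0,0,1, -0.0088,0,-0.042,0,0,0,1, -0.0088,0,-0.042,0,0,0,1, -0.0088,0,-0.042,0,0,0,1]'
python3 -m inch '[-0.0088,0,-0.042,0,0,0,1, -0.0088,0,-0.042,0,0,0,1, 0,0,0,0,0,0,1, 0,0,0,0,0,0,1]'
python3 -c "
from h import *
show(); goto(467.5,224,60,-169.9)
c=env.read_camera('wrist'); cv2.imwrite('pics/w8.png',c['pixels'])"
```

```text
t: 9.75
eef_pos: [463.7, 139.5, 143.2]
tcp_rot: [-1.571, -0.0, -2.96]
ft_force: [1.1, -0.6, -2.2]
opening: 0.432
t: 10.15
eef_pos: [466.1, 224.0, 142.9]
tcp_rot: [-1.571, -0.001, -2.96]
ft_force: [-0.4, -0.8, -2.6]
opening: 0.434
t 10.15 pos [466.1 224.  142.9] rpy [-8.9990e+01 -7.0000e-02 -1.6958e+02] F [-0.4 -0.8 -2.6] open 41.2 q [ 0.32  0.43  1.9  -0.    0.81  1.71]
shift tool m [-0.0015  0.0829  0.0003] len 0.083
yaw change -0.32 => turn about tool y 0.32
```

View pics/w8.png

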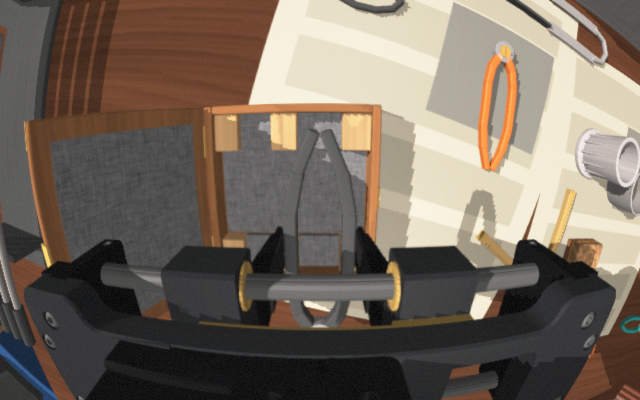

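The calipers tip at (319,132) lines up with the wide channel, which lies between the blocks at u≈297 and u≈343. I'll lower to z=60 and measure there.

```bash
python3 -m inch '[0,0.027,0,0,0,0,1, -0.001,0.028,0,0,0.3,0,1, 0,0.028,0,0,0,0,1, 0,0,0,0,0,0,1, 0,0,0,0,0,0,1]'
python3 -c "
from h import *
show(); 
c=env.read_camera('wrist'); cv2.imwrite('pics/w9.png',cv2.resize(c['pixels'][50:350,160:460],None,fx=2,fy=2,interpolation=2))"
```

```text
t: 10.7
eef_pos: [467.9, 222.7, 60.9]
tcp_rot: [-1.571, -0.001, -2.971]
ft_force: [-0.0, 0.2, -2.1]
opening: 0.427
t 10.7 pos [467.9 222.7  60.9] rpy [-9.0000e+01 -5.0000e-02 -1.7024e+02] F [-0.   0.2 -2.1] open 40.5 q [0.32 0.56 1.97 0.   0.62 1.72]
```

View pics/w9.png

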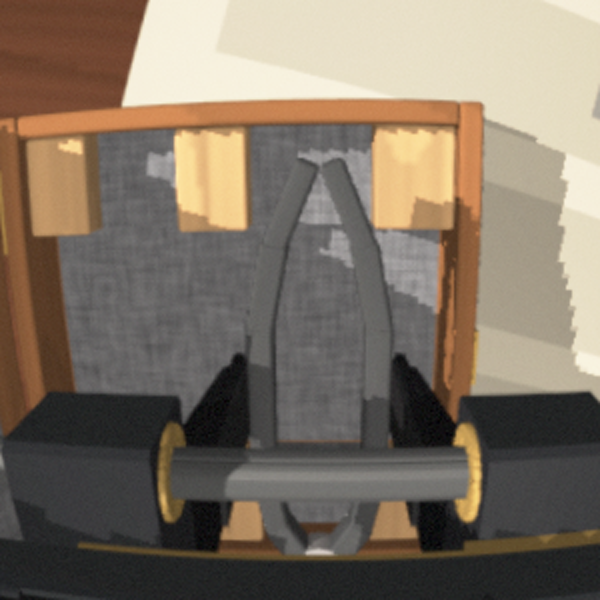

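```bash
python3 -c "
from h import *
st=env.state();R=rot()
c=env.read_camera('wrist')
print('cam ctr tool',(R.T@(-c['R'].T@c['t']-st['eef_pos'])).round(1))
for n,p,z in (('rackL',(247,180),28),('rackR',(373,180),28),('rackLtop',(247,130),28),('rackRtop',(373,130),28),('tipL',(303,165),67),('tipR',(337,165),67),('cornerR',(482,102),34),('wallinner',(310,126),34),('wallouter',(310,102),34)):
  P=w_at(c,160+p[0]/2,50+p[1]/2,z); print(n,P.round(1),(R.T@(P-st['eef_pos'])).round(1))"
```

```text
cam ctr tool [ -72.8 -169.4   -0.2]
rackL [521.5 256.3  28. ] [-58.2  33.6 -23.7]
rackR [528.5 215.6  28. ] [-58.1  33.6  17.6]
rackLtop [537.8 258.9  28. ] [-74.6  33.6 -23.4]
rackRtop [544.6 218.5  28. ] [-74.5  33.6  17.5]
tipL [531.4 238.3  67. ] [-64.8  -5.4  -4.3]
tipR [532.9 229.5  67. ] [-64.8  -5.4   4.7]
cornerR [560.6 186.   34. ] [-84.7  27.6  52.2]
wallinner [542.3 238.7  34. ] [-75.6  27.6  -2.9]
wallouter [549.8 240.   34. ] [-83.3  27.7  -2.9]
```

```bash
python3 -c "
from h import *
st=env.state();R=rot()
c=env.read_camera('wrist')
for p,z in (((320,548),71),((320,548),67),((240,355),61),((398,355),61)):
  P=w_at(c,160+p[0]/2,50+p[1]/2,z); print((R.T@(P-st['eef_pos'])).round(1))
for n in ('scene','top'):
  t=env.read_camera(n); p=t['mtx']@(t['R']@st['eef_pos']+t['t']); p=p/p[2]; print(n,p); u,v=int(p[0]),int(p[1])
  cv2.imwrite('pics/%s9.png'%n,cv2.resize(t['pixels'][v-60:v+60,u-70:u+70],None,fx=5,fy=5,interpolation=2)); print(u-70,v-60)
"
```

```text
[53.4 -9.2  0.2]
[56.5 -5.2  0.2]
[ -9.5   0.9 -23.4]
[-9.5  0.9 23.2]
scene [352.64592006 134.69985953   1.        ]
282 74
top [215.41989976 217.43137295   1.        ]
145 157
```

View pics/scene9.png

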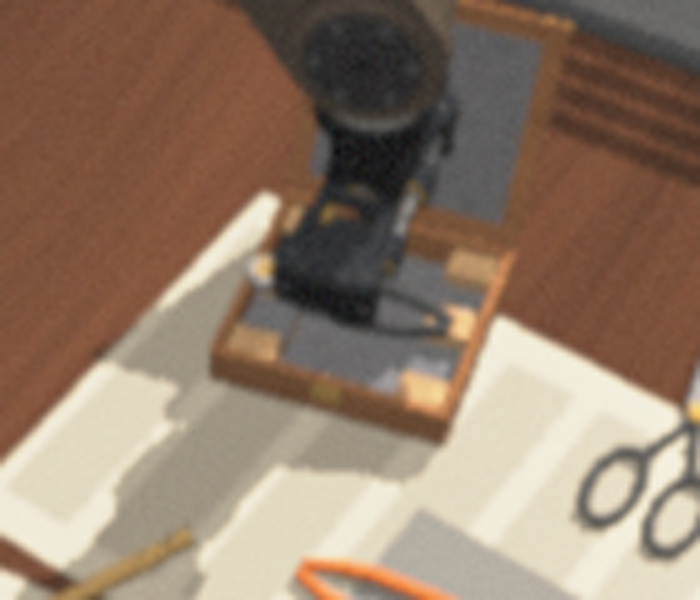

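View pics/top9.png

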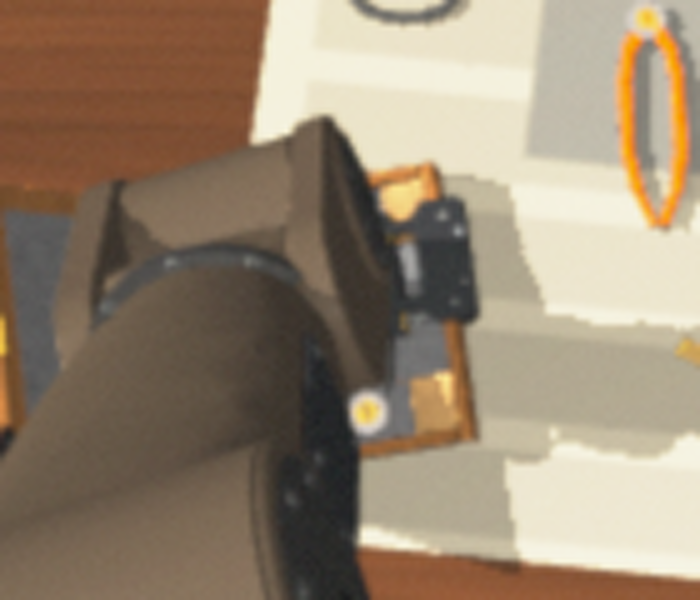

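```bash
python3 -c "
from h import *
st=env.state();R=rot()
t=env.read_camera('top');s=env.read_camera('scene')
f=lambda P:(P.round(1),(R.T@(P-st['eef_pos'])).round(1))
print(f(at_z(t,218.4,239.2,70)),f(at_z(s,334.4,127.2,70)),f(at_z(s,371,138.4,67)))"
```

```text
(array([401.7, 209.8,  70. ]), array([67.8, -8.3,  2.3])) (array([400.3, 214.7,  70. ]), array([68.3, -8.3, -2.7])) (array([532.2, 236.5,  67. ]), array([-65.3,  -5.1,  -1.8]))
```

The scene and top cameras and the wrist view agree that the calipers origin sits about 8.5 mm towards the joint from the TCP. The channel centre is 3 mm to one side. I'll correct both and lower.

```bash
python3 -m inch '[-0.005,0,-0.003,0,-0.1,0,1, 0,0,0,0,0,0,1, 0,0.015,0,0,0,0,1, 0,0.015,0,0,0,0,1, 0,0.008,0,0,0,0,1, 0,0,0,0,0,0,1, 0,0,0,0,0,0,1]'
python3 -c "
from h import *
show(); 
c=env.read_camera('wrist'); cv2.imwrite('pics/w10.png',cv2.resize(c['pixels'][50:350,160:460],None,fx=2,fy=2,interpolation=2))"
```

```text
t: 11.75
eef_pos: [472.2, 227.6, 22.9]
tcp_rot: [-1.571, 0.0, -2.969]
ft_force: [0.4, 0.4, -1.3]
opening: 0.436
t 11.75 pos [472.2 227.6  22.9] rpy [ -90.01    0.   -170.11] F [ 0.4  0.4 -1.3] open 41.4 q [0.32 0.63 1.97 0.   0.54 1.72]
```

View pics/w10.png

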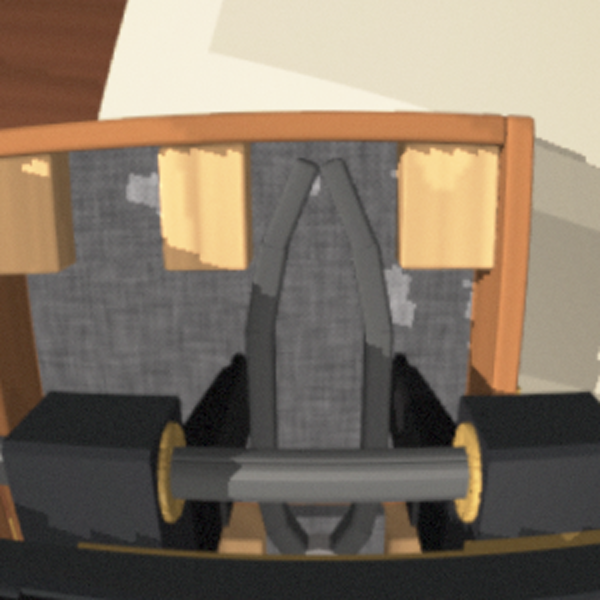

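The tip (320) is now centred between the blocks (247 and 400). I'll lower and release.

```bash
python3 -m inch '[0,0.005,0,0,0,0,1, 0,0,0,0,0,0,1, 0,0,0,0,0,0,-0.2, 0,0,0,0,0,0,-0.2, 0,0,0,0,0,0,-0.2, 0,0,0,0,0,0,-0.2]'
python3 -m inch '[0,-0.02,0,0,0,0,-0.2, 0,-0.03,0,0,0,0,-0.2, 0,-0.04,0,0,0,0,-0.2, 0,-0.04,0,0,0,0,-0.2, 0,0,0,0,0,0,-0.2]'
python3 -c "
from h import *
show(); 
c=env.read_camera('wrist'); cv2.imwrite('pics/w11.png',cv2.resize(c['pixels'][50:350,160:460],None,fx=2,fy=2,interpolation=2))"
```

```text
t: 12.4
eef_pos: [472.1, 227.5, 17.8]
tcp_rot: [-1.571, 0.0, -2.969]
ft_force: [-0.1, -1.1, 0.3]
opening: 0.599
t: 12.9
eef_pos: [473.9, 228.1, 152.2]
tcp_rot: [-1.572, 0.008, -2.969]
ft_force: [0.2, 0.2, -1.5]
opening: 0.603
t 12.9 pos [473.9 228.1 152.2] rpy [ -90.07    0.45 -170.1 ] F [ 0.2  0.2 -1.5] open 57.3 q [0.32 0.43 1.88 0.   0.83 1.72]
```

View pics/w11.png

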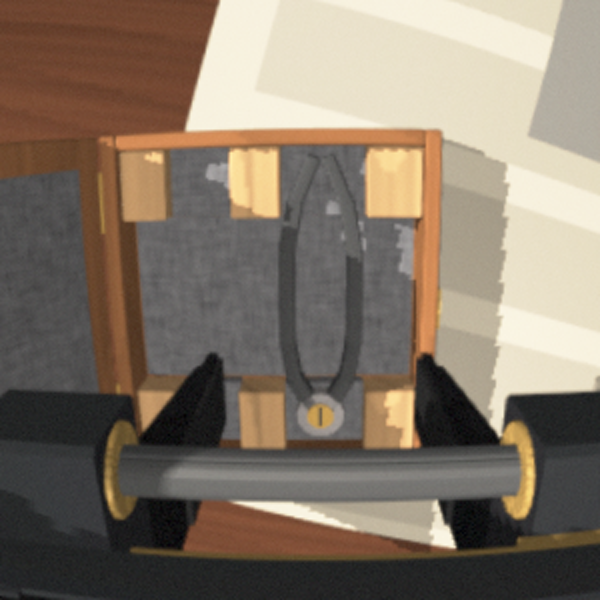

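The calipers lie in their channel: joint at (321,414), tips at (320,155), clear of both walls. Next is the rule.

```bash
python3 -m inch '[0,0,0,0,-7.2,0,-1, 0,0,0,0,-7.2,0,-1, 0,0,0,0,-7.2,0,-1, 0,0,0,0,0,0,-1]'
python3 -c "
from h import *
show(); goto(424,-80,120,-148.4)"
```

```text
t: 13.35
eef_pos: [471.5, 227.2, 146.4]
tcp_rot: [-1.571, -0.002, -2.59]
ft_force: [0.5, 0.3, 0.0]
opening: 0.883
t 13.35 pos [471.5 227.2 146.4] rpy [-9.0030e+01 -1.1000e-01 -1.4841e+02] F [0.5 0.3 0. ] open 83.8 q [0.32 0.43 1.88 0.   0.83 1.34]
shift tool m [0.2014 0.0267 0.2368] len 0.312
yaw change 0.01 => turn about tool y -0.01
```

```bash
python3 -m inch '[0.0252,0.0033,0.0296,0,0,0,-1, 0.0252,0.0033,0.0296,0,0,0,-1, 0.0252,0.0033,0.0296,0,0,0,-1, 0.0252,0.0033,0.0296,0,0,0,-1, 0.0252,0.0033,0.0296,0,0,0,-1, 0.0252,0.0033,0.0296,0,0,0,-1, 0.0252,0.0033,0.0296,0,0,0,-1, 0.0252,0.0033,0.0296,0,0,0,-1, 0,0,0,0,0,0,-1, 0,0,0,0,0,0,-1]'
python3 -c "
from h import *
show(); 
c=env.read_camera('wrist'); cv2.imwrite('pics/w12.png',c['pixels'])"
```

```text
t: 14.35
eef_pos: [423.4, -80.3, 120.6]
tcp_rot: [-1.572, -0.001, -2.597]
ft_force: [0.5, 0.5, -0.1]
opening: 1.0
t 14.35 pos [423.4 -80.3 120.6] rpy [-9.0060e+01 -4.0000e-02 -1.4881e+02] F [ 0.5  0.5 -0.1] open 95.0 q [-0.34  0.37  2.12  0.    0.66  0.69]
```

View pics/w12.png

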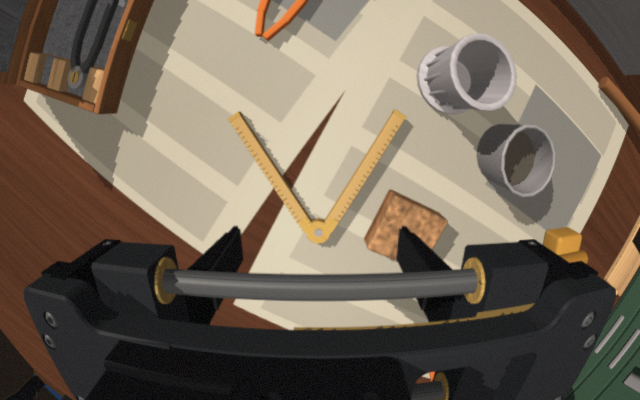

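The rule opens symmetrically in view: joint at (319,233), leaf ends at (236,118) and (399,113). The cork pad's nearest corner is at (367,250).

```bash
python3 -c "
from h import *
st=env.state();R=rot()
c=env.read_camera('wrist')
for n,p,z in (('piv',(319,233),10),('endL',(236,118),10),('endR',(399,113),10),('cork a',(366,249),28),('cork b',(386,192),28)):
  P=w_at(c,*p,z); print(n,P.round(1),(R.T@(P-st['eef_pos'])).round(1))
"
```

```text
piv [391.5 -97.8  10. ] [ 36.8 110.8  -1. ]
endL [446.9  24.8  10. ] [-74.2 110.8 -77. ]
endR [ 528.1 -100.1   10. ] [-78.7 110.7  72. ]
cork a [ 406.4 -140.1   28. ] [46.1 92.8 42.8]
cork b [ 461.2 -124.8   28. ] [-8.6 92.8 58.3]
```

The cork pad is too close for a symmetric squeeze here: a finger would land on it. I'll grip the free leaf, carry the rule about 70 mm into open space, and fold it there.

```bash
python3 -m inch '[0,0,0,0,-8,0,-0.2, 0,0,0,0,-8,0,-0.2, 0,0,0,0,-8,0,-0.2, 0,0,0,0,-8,0,-0.2, 0,0,0,0,0,0,-0.2]'
python3 -c "
from h import *
show(); goto(420,-28,4,-116.8)"
```

```text
t: 14.95
eef_pos: [423.9, -78.6, 121.2]
tcp_rot: [-1.571, 0.0, -2.03]
ft_force: [-0.1, -0.4, -0.8]
opening: 0.643
t 14.95 pos [423.9 -78.6 121.2] rpy [-9.0000e+01  1.0000e-02 -1.1633e+02] F [-0.1 -0.4 -0.8] open 61.1 q [-0.34  0.36  2.12  0.    0.66  0.12]
shift tool m [-0.0436  0.1172 -0.026 ] len 0.128
yaw change -0.47 => turn about tool y 0.47
```

```bash
python3 -m inch '[-0.022,0.038,-0.013,0,0.2,0,-0.2, -0.0216,0.038,-0.013,0,0.2,0,-0.2, 0,0.03,0,0,0,0,-0.2, 0,0.011,0,0,0,0,-0.2, 0,0,0,0,0,0,-0.2, 0,0,0,0,0,0,-0.2]'
python3 -c "
from h import *
show(); 
c=env.read_camera('wrist'); cv2.imwrite('pics/w13.png',c['pixels'])"
```

```text
t: 15.55
eef_pos: [420.2, -28.7, 4.4]
tcp_rot: [-1.571, 0.0, -2.042]
ft_force: [-0.3, 1.1, 0.6]
opening: 0.6
t 15.55 pos [420.2 -28.7   4.4] rpy [ -90.02    0.   -117.02] F [-0.3  1.1  0.6] open 57.0 q [-0.23  0.6   2.23  0.    0.31  0.25]
```

View pics/w13.png

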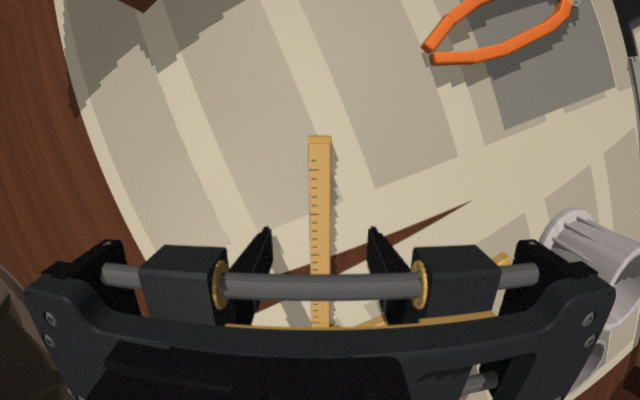

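```bash
python3 -m inch '[0,0,0,0,0,0,1, 0,0,0,0,0,0,1, 0,0,0,0,0,0,1, 0,0,0,0,0,0,1, 0,0,0,0,0,0,1, 0,0,0,0,0,0,1, 0,-0.008,0,0,0,0,1, -0.01,0,0,0,0,0,1, -0.03,0,0,0,0,0,1, -0.03,0,0,0,0,0,1]'
python3 -m inch '[0,0,0,0,0,0,1, 0,0,0,0,0,0,1, 0,0.008,0,0,0,0,1, 0,0,0,0,0,0,-0.2, 0,0,0,0,0,0,-0.2, 0,0,0,0,0,0,-0.2, 0,-0.03,0,0,0,0,-0.2, 0,-0.04,0,0,0,0,-0.2, 0,-0.04,0,0,0,0,-0.2, 0,0,0,0,0,0,-1]'
python3 -c "
from h import *
show(); 
c=env.read_camera('wrist'); cv2.imwrite('pics/w14.png',c['pixels'])"
```

```text
t: 16.6
eef_pos: [452.5, 34.3, 12.5]
tcp_rot: [-1.57, 0.0, -2.042]
ft_force: [-0.7, -1.0, -0.6]
opening: 0.122
t: 17.6
eef_pos: [453.5, 32.9, 118.2]
tcp_rot: [-1.564, 0.003, -2.041]
ft_force: [0.4, -0.5, -0.4]
opening: 0.631
t 17.6 pos [453.5  32.9 118.2] rpy [ -89.63    0.16 -116.93] F [ 0.4 -0.5 -0.4] open 59.9 q [-0.07  0.39  2.07  0.    0.67  0.4 ]
```

View pics/w14.png

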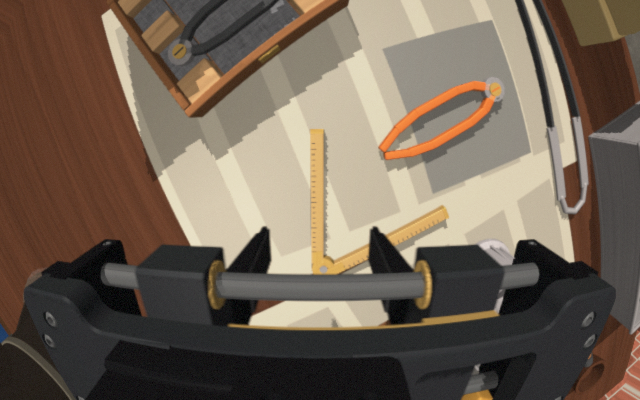

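The rule is now in open space: joint at (325,267), leaf ends at (317,130) and (445,212). I'll turn back onto the bisector.

```bash
python3 -m inch '[0,0,0,0,7.9,0,-1, 0,0,0,0,7.9,0,-1, 0,0,0,0,7.9,0,-1, 0,0,0,0,7.9,0,-1, 0,0,0,0,0,0,-1]'
python3 -c "
from h import *
show(); goto(455,-19,60,-148.5)"
```

```text
t: 18.15
eef_pos: [451.3, 33.1, 113.2]
tcp_rot: [-1.572, -0.001, -2.594]
ft_force: [0.3, 1.1, 0.0]
opening: 0.999
t 18.15 pos [451.3  33.1 113.2] rpy [-9.0060e+01 -8.0000e-02 -1.4865e+02] F [0.3 1.1 0. ] open 94.9 q [-0.07  0.4   2.08  0.    0.66  0.95]
shift tool m [0.0239 0.0532 0.0465] len 0.075
yaw change 0.15 => turn about tool y -0.15
```

```bash
python3 -m inch '[0.012,0.026,0.0233,0,0,0,-1, 0.012,0.027,0.0233,0,0,0,-1, 0,0,0,0,0,0,-1, 0,0,0,0,0,0,-1]'
python3 -c "
from h import *
show(); 
st=env.state();R=rot()
c=env.read_camera('wrist'); cv2.imwrite('pics/w15.png',c['pixels'])"
```

```text
t: 18.55
eef_pos: [455.1, -19.2, 60.6]
tcp_rot: [-1.572, -0.002, -2.591]
ft_force: [-0.0, 0.3, -0.0]
opening: 0.999
t 18.55 pos [455.1 -19.2  60.6] rpy [-9.0100e+01 -9.0000e-02 -1.4844e+02] F [-0.   0.3 -0. ] open 94.9 q [-0.19  0.51  2.11  0.    0.52  0.83]
```

View pics/w15.png

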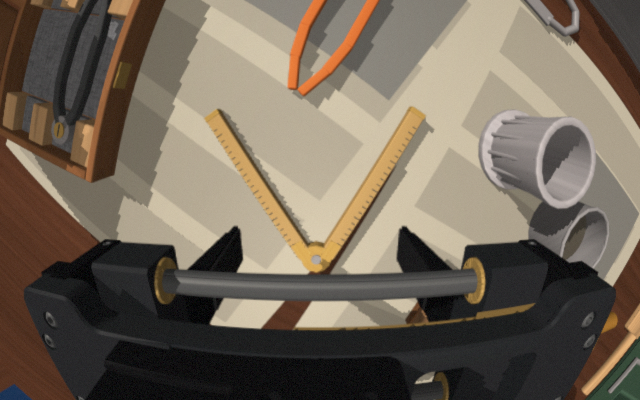

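```bash
python3 -c "
from h import *
st=env.state();R=rot()
c=env.read_camera('wrist')
for n,p,z in (('piv',(317,259),11),('endL',(212,116),10),('endR',(417,112),10)):
  P=w_at(c,*p,z); print(n,P.round(1),(R.T@(P-st['eef_pos'])).round(1))
"
```

```text
piv [424.2 -35.   11. ] [35.1 50.2 -2.5]
endL [479.1  88.8  10. ] [-76.5  51.2 -79.2]
endR [559.4 -37.3  10. ] [-78.9  51.1  70.2]
```

```bash
python3 -m inch '[0.003,0.02,-0.003,0,0,0,-1, 0,0.02,0,0,0,0,-1, 0,0.016,0,0,0,0,-1, 0,0,0,0,0,0,-1, 0,0,0,0,0,0,-1]'
python3 -c "
from h import *
show(); 
c=env.read_camera('wrist'); cv2.imwrite('pics/w16.png',c['pixels'])"
```

```text
t: 19.15
eef_pos: [451.8, -17.5, 5.9]
tcp_rot: [-1.571, 0.0, -2.591]
ft_force: [-0.1, 0.3, 0.2]
opening: 0.998
t 19.15 pos [451.8 -17.5   5.9] rpy [-8.9990e+01  2.0000e-02 -1.4843e+02] F [-0.1  0.3  0.2] open 94.8 q [-0.19  0.61  2.16  0.    0.37  0.83]
```

View pics/w16.png

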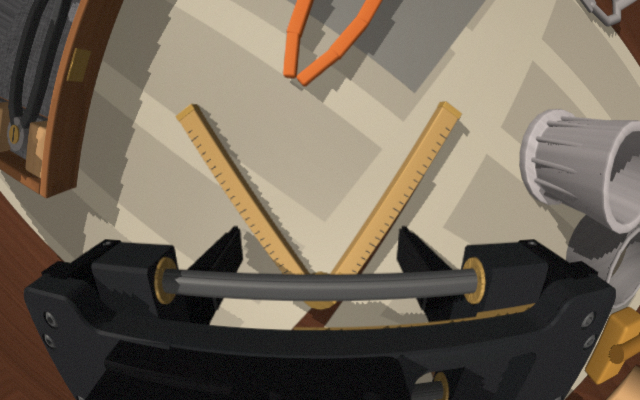

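```bash
python3 -m inch '[0,0.001,0,0,0,0,-0.3, 0,0,0,0,0,0,-0.1, 0,0,0,0,0,0,0, 0,0,0,0,0,0,0, 0,0,0,0,0,0,0, 0,0,0,0,0,0,0]'
python3 -c "
from h import *
show(); 
c=env.read_camera('wrist'); cv2.imwrite('pics/w17.png',c['pixels'])"
```

```text
t: 19.8
eef_pos: [452.0, -18.2, 4.4]
tcp_rot: [-1.57, 0.001, -2.592]
ft_force: [1.3, 0.0, 2.2]
opening: 0.551
t 19.8 pos [452.  -18.2   4.4] rpy [-8.9960e+01  5.0000e-02 -1.4852e+02] F [1.3 0.  2.2] open 52.3 q [-0.19  0.62  2.16  0.    0.37  0.83]
```

View pics/w17.png

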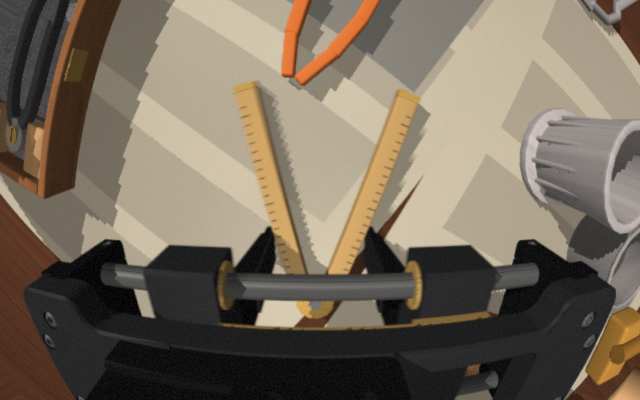

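Folding works, but the shut leaf ends would come close to the orange look-alike's tips at (290,78). I'll turn the rule about 15° away while it is held, then keep closing.

```bash
python3 -m inch '[0,0,0,0,0,0,0, 0,0,0,0,3,0,0, 0,0,0,0,3,0,0, 0,0,0,0,3,0,0, 0,0,0,0,3,0,0, 0,0,0,0,3,0,0, 0,0,0,0,0,0,0]'
python3 -c "
from h import *
show(); 
c=env.read_camera('wrist'); cv2.imwrite('pics/w18.png',c['pixels'])"
```

```text
t: 20.55
eef_pos: [451.0, -17.9, 4.0]
tcp_rot: [-1.572, -0.001, -2.854]
ft_force: [-0.0, -0.9, 0.7]
opening: 0.499
t 20.55 pos [451.  -17.9   4. ] rpy [-9.0040e+01 -7.0000e-02 -1.6355e+02] F [-0.  -0.9  0.7] open 47.4 q [-0.19  0.62  2.16  0.    0.37  1.1 ]
```

View pics/w18.png

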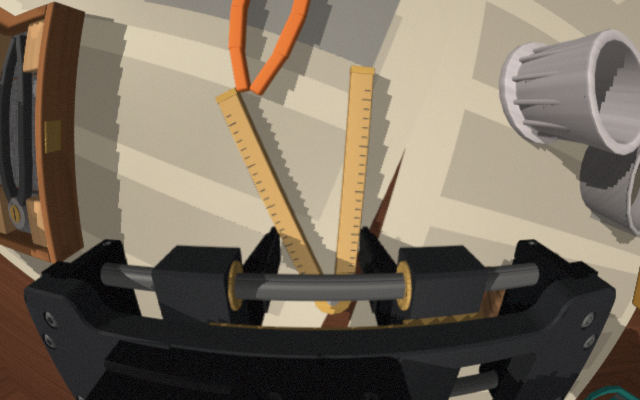

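The rule lagged the turn, and its left leaf end at (228,97) is beside the orange tip at (245,92). I'll stop folding, grip the right leaf further out, and carry the rule clear.

```bash
python3 -m inch '[0,0,0,0,0,0,-0.3, 0,0,0,0,0,0,-0.3, 0,-0.02,0,0,0,0,-0.3, 0,-0.02,0,0,0,0,-0.3, 0,0,0,0,0,0,-0.3]'
python3 -c "
from h import *
show(); st=env.state();R=rot()
c=env.read_camera('wrist'); cv2.imwrite('pics/w19.png',c['pixels'])"
```

```text
t: 21.1
eef_pos: [452.4, -18.1, 45.8]
tcp_rot: [-1.569, 0.003, -2.853]
ft_force: [1.2, 0.1, 0.5]
opening: 0.65
t 21.1 pos [452.4 -18.1  45.8] rpy [ -89.92    0.17 -163.47] F [1.2 0.1 0.5] open 61.7 q [-0.19  0.53  2.13  0.    0.47  1.1 ]
```

View pics/w19.png

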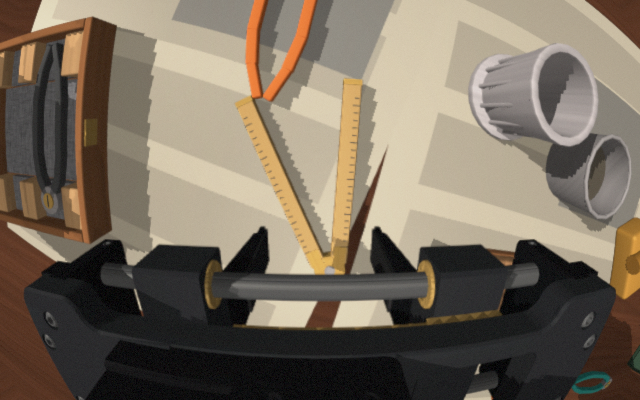

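```bash
python3 -c "
from h import *
st=env.state();R=rot()
c=env.read_camera('wrist')
for n,p,z in (('piv',(327,269),10),('endL',(246,103),10),('endR',(352,83),10),('Rmid',(345,165),10),('orange',(256,97),6)):
  P=w_at(c,*p,z); print(n,P.round(1),(R.T@(P-st['eef_pos'])).round(1))
"
```

```text
piv [419.2 -33.5  10. ] [36.  34.8  5.3]
endL [518.4  52.5  10. ] [-83.6  35.  -48.9]
endR [550.1 -10.9  10. ] [-95.9  35.1  20.9]
Rmid [496.5 -22.5  10. ] [-41.2  35.   16.8]
orange [523.9  47.8   6. ] [-87.6  39.  -42.8]
```

```bash
python3 -m inch '[-0.015,0,0.008,0,0,0,0.26, -0.015,0,0.008,0,0,0,0.26, 0,0,0,0,4.3,0,0.26, 0,0,0,0,0,0,0.26, 0,0,0,0,0,0,0.26]'
python3 -c "
from h import *
show(); st=env.state();R=rot()
c=env.read_camera('wrist'); cv2.imwrite('pics/w20.png',c['pixels'])
for p in ((352,83),(345,165),):
  P=w_at(c,*p,10)
"
```

```text
t: 21.7
eef_pos: [484.3, -24.7, 43.5]
tcp_rot: [-1.571, -0.001, -2.927]
ft_force: [-0.0, -0.1, 0.7]
opening: 0.378
t 21.7 pos [484.3 -24.7  43.5] rpy [-9.0040e+01 -8.0000e-02 -1.6769e+02] F [-0.  -0.1  0.7] open 36.0 q [-0.19  0.56  2.06  0.    0.52  1.17]
```

View pics/w20.png

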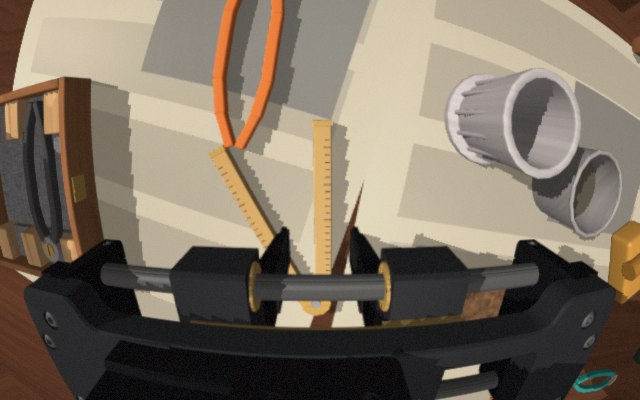

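```bash
python3 -m inch '[0,0.02,0,0,0,0,0.26, 0,0.02,0,0,0,0,0.26, 0,0,0,0,0,0,0.26, 0,0,0,0,0,0,1, 0,0,0,0,0,0,1, 0,0,0,0,0,0,1, 0,0,0,0,0,0,1, 0,-0.01,0,0,0,0,1, 0,0,0.02,0,0,0,1, 0,0,0.02,0,0,0,1]'
python3 -m inch '[0,0,0,0,0,0,1, 0,0.01,0,0,0,0,1, 0,0,0,0,0,0,0.26, 0,0,0,0,0,0,0.26, 0,0,0,0,0,0,0.26, 0,-0.02,0,0,0,0,0.26, 0,-0.03,0,0,0,0,-0.5, 0,0,0,0,0,0,-1, 0,0,0,0,0,0,-1]'
python3 -c "
from h import *
show(); st=env.state();R=rot()
c=env.read_camera('wrist'); cv2.imwrite('pics/w21.png',c['pixels'])
"
```

```text
t: 22.75
eef_pos: [493.6, -64.1, 15.2]
tcp_rot: [-1.571, 0.001, -2.928]
ft_force: [0.5, 0.2, -1.0]
opening: 0.119
t: 23.65
eef_pos: [493.4, -63.7, 54.5]
tcp_rot: [-1.57, 0.001, -2.928]
ft_force: [-1.0, 0.9, -0.5]
opening: 0.565
t 23.65 pos [493.4 -63.7  54.5] rpy [-8.9980e+01  6.0000e-02 -1.6779e+02] F [-1.   0.9 -0.5] open 53.6 q [-0.26  0.55  2.02  0.    0.57  1.1 ]
```

View pics/w21.png

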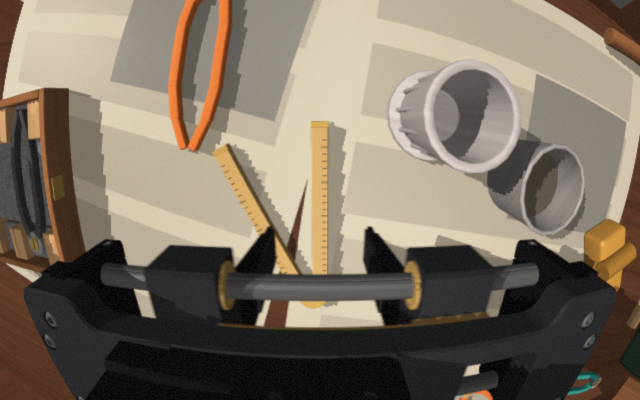

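```bash
python3 -c "
from h import *
st=env.state();R=rot()
c=env.read_camera('wrist')
Q=[]
for n,p,z in (('piv',(313,302),10),('endL',(222,151),10),('endR',(320,126),10)):
  P=w_at(c,*p,z); Q.append(P); print(n,P.round(1),(R.T@(P-st['eef_pos'])).round(1))
R1=Q[2]-Q[0];L1=Q[1]-Q[0]
r=np.degrees([np.arctan2(R1[1],R1[0]),np.arctan2(L1[1],L1[0])]);print(r, np.linalg.norm(R1),np.linalg.norm(L1))
b=np.radians(r.mean());
for X in (45,55,63): print(X,(Q[0]+X*np.array([np.cos(b),np.sin(b),0])).round(1))
"
```

```text
piv [421.6 -73.6  10. ] [71.9 43.9 -5.4]
endL [528.   15.1  10. ] [-50.8  43.9 -69.6]
endR [558.5 -49.8  10. ] [-66.9  43.9   0.3]
[ 9.86271785 39.81409864] 138.94259668596342 138.4725819730137
45 [462.4 -54.7  10. ]
55 [471.5 -50.5  10. ]
63 [478.8 -47.1  10. ]
```

```bash
python3 -m inch '[0,0,0,0,-6.3,0,-0.7, 0,0,0,0,-6.3,0,-0.7, 0,0,0,0,0,0,-0.7]'
python3 -c "
from h import *
show(); goto(476,-48,5,-155.2)"
```

```text
t: 24.05
eef_pos: [492.9, -63.8, 53.3]
tcp_rot: [-1.572, -0.001, -2.707]
ft_force: [0.0, 0.0, -0.7]
opening: 0.839
t 24.05 pos [492.9 -63.8  53.3] rpy [-9.0060e+01 -7.0000e-02 -1.5512e+02] F [ 0.   0.  -0.7] open 79.8 q [-0.26  0.56  2.02  0.    0.57  0.87]
shift tool m [ 0.0086  0.0483 -0.0214] len 0.054
yaw change -0.08 => turn about tool y 0.08
```

```bash
python3 -m inch '[0.0086,0,-0.0214,0,0,0,-0.7, 0,0.024,0,0,0,0,-0.7, 0,0.024,0,0,0,0,-0.7, 0,0,0,0,0,0,-0.7, 0,0,0,0,0,0,1, 0,0,0,0,0,0,1, 0,0,0,0,0,0,1, 0,0,0,0,0,0,1, 0,0,0,0,0,0,1, 0,0,0,0,0,0,1]'
python3 -m inch '[0,0,0,0,0,0,1, 0,0,0,0,0,0,1, 0,0,0,0,0,0,1, 0,0,0,0,0,0,1]'
python3 -c "
from h import *
show()
c=env.read_camera('wrist'); cv2.imwrite('pics/w22.png',c['pixels'])
"
```

```text
t: 25.05
eef_pos: [476.9, -48.2, 6.6]
tcp_rot: [-1.57, 0.001, -2.709]
ft_force: [0.5, 0.4, 2.7]
opening: 0.401
t: 25.45
eef_pos: [476.6, -48.2, 6.3]
tcp_rot: [-1.571, 0.0, -2.709]
ft_force: [0.3, -0.8, 6.3]
opening: 0.243
t 25.45 pos [476.6 -48.2   6.3] rpy [-8.9990e+01  2.0000e-02 -1.5521e+02] F [ 0.3 -0.8  6.3] open 23.1 q [-0.24  0.63  2.09  0.    0.42  0.9 ]
```

View pics/w22.png

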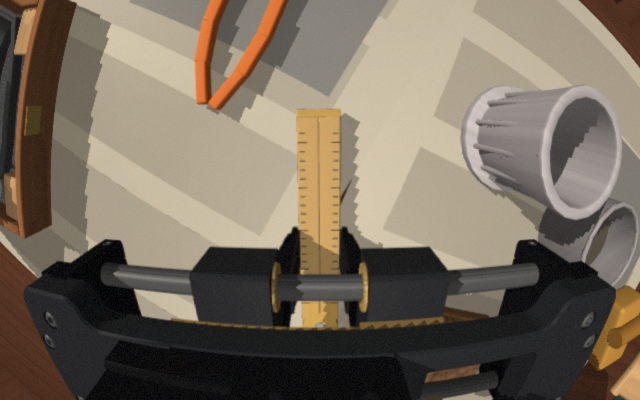

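The rule is shut: leaves side by side, opening 23.1 mm. The grip is shallow, so I'll open slightly, go 3 mm lower and regrip.

```bash
python3 -m inch '[0,0,0,0,0,0,0.3, 0,0,0,0,0,0,0.3, 0,0.003,0,0,0,0,0.3, 0,0,0,0,0,0,0.3, 0,0,0,0,0,0,1, 0,0,0,0,0,0,1, 0,0,0,0,0,0,1, 0,0,0,0,0,0,1]'
python3 -c "
from h import *
show()"
python3 -m inch '[0,-0.03,0,0,0,0,1, 0,-0.03,0,0,0,0,1, 0,-0.03,0,0,0,0,1, 0,-0.03,0,0,0,0,1, 0,0,0,0,0,0,1, 0,0,0,0,0,0,1]'
python3 -c "
from h import *
show()
st=env.state()
c=env.read_camera('wrist'); cv2.imwrite('pics/w23.png',c['pixels'])
for n in ('scene','top'):
  t=env.read_camera(n); p=t['mtx']@(t['R']@st['eef_pos']+t['t']); p=p/p[2]; u,v=int(p[0]),int(p[1])
  cv2.imwrite('pics/%s23.png'%n,cv2.resize(t['pixels'][v-60:v+60,u-70:u+70],None,fx=5,fy=5,interpolation=2)); print(n,u-70,v-60)
"
```

```text
t: 26.3
eef_pos: [476.5, -48.1, 3.2]
tcp_rot: [-1.571, 0.0, -2.709]
ft_force: [0.1, -0.4, -0.8]
opening: 0.247
t 26.3 pos [476.5 -48.1   3.2] rpy [ -90.01    0.   -155.21] F [ 0.1 -0.4 -0.8] open 23.5 q [-0.24  0.64  2.09  0.    0.41  0.9 ]
t: 26.9
eef_pos: [476.5, -48.1, 123.4]
tcp_rot: [-1.57, 0.001, -2.709]
ft_force: [-0.1, 0.5, -1.3]
opening: 0.244
t 26.9 pos [476.5 -48.1 123.4] rpy [-8.9960e+01  5.0000e-02 -1.5521e+02] F [-0.1  0.5 -1.3] open 23.2 q [-0.24  0.42  2.01  0.    0.71  0.9 ]
scene 242 121
top 234 153
```

View pics/w23.png

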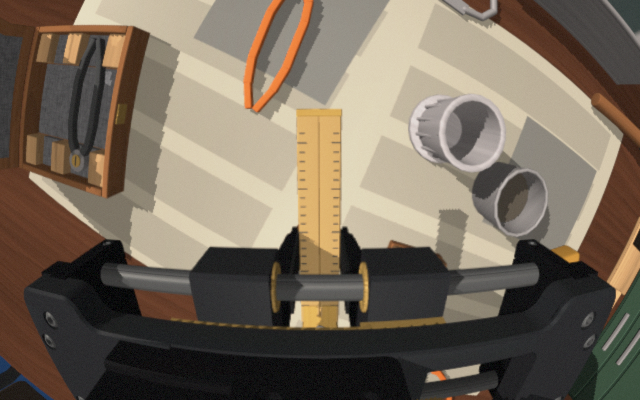

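View pics/scene23.png

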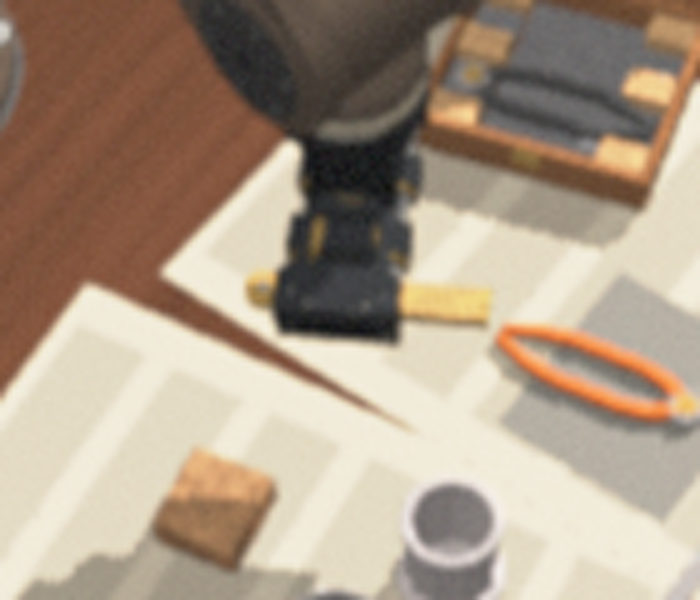

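View pics/top23.png

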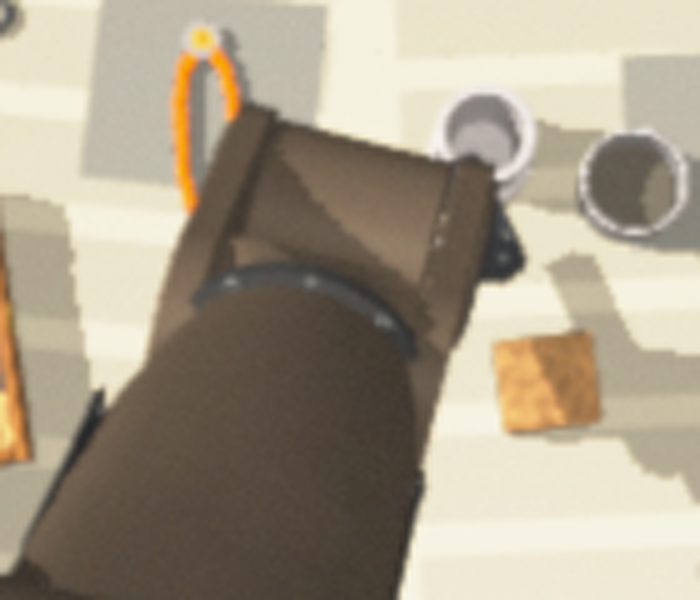

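The rule is held shut and lifted. The calipers in the case look in place, and the cork, tin and mould look undisturbed. Next I'll find where the rule's origin sits in the grip.

```bash
python3 -c "
from h import *
st=env.state();R=rot(); z=st['eef_pos'][2]+6.8
c=env.read_camera('wrist'); s=env.read_camera('scene')
f=lambda P:(R.T@(P-st['eef_pos'])).round(1)
print('end wrist',f(w_at(c,319.5,108.5,z)),'joint(mid)',f(w_at(c,320,322,z)))
print('scene front',f(at_z(s,242+491/5,121+303/5,z-5)),'rear',f(at_z(s,242+248/5,121+289/5,z-4)))
goto(455,284,140,-169.9)"
```

```text
end wrist [-77.6  -6.9  -0.5] joint(mid) [53.6 -6.7 -0.1]
scene front [-82.5  -1.9  -7.1] rear [65.2 -2.7 -1.8]
shift tool m [-0.12   -0.0175 -0.3103] len 0.333
yaw change -14.69 => turn about tool y 14.69
```

```bash
python3 -m inch '[0,-0.009,0,0,7.35,0,1, 0,-0.009,0,0,7.35,0,1, 0,0,0,-5,0,0,1, 0,0,0,-5,0,0,1, 0,0,0,-5,0,0,1, 0,0,0,0,0,0,1, 0,0,0,0,0,0,1]'
python3 -c "
from h import *
show(); goto(447.6,285.2,120)"
```

```text
t: 27.85
eef_pos: [476.2, -48.5, 140.5]
tcp_rot: [-1.831, -0.001, -2.967]
ft_force: [-0.2, -0.4, -1.9]
opening: 0.244
t 27.85 pos [476.2 -48.5 140.5] rpy [-1.0490e+02 -9.0000e-02 -1.6997e+02] F [-0.2 -0.4 -1.9] open 23.2 q [-0.37  0.43  1.95  0.28  0.92  0.84]
shift tool m [-0.0299  0.1056 -0.3171] len 0.336
```

```bash
python3 -m inch '[-0.0033,0.0117,-0.0352,0,0,0,1, -0.0033,0.0117,-0.0352,0,0,0,1, -0.0033,0.0117,-0.0352,0,0,0,1, -0.0033,0.0117,-0.0352,0,0,0,1, -0.0033,0.0117,-0.0352,0,0,0,1, -0.0033,0.0117,-0.0352,0,0,0,1, -0.0033,0.0117,-0.0352,0,0,0,1, -0.0033,0.0117,-0.0352,0,0,0,1, -0.0033,0.0117,-0.0352,0,0,0,1, 0,0,0,0,0,0,1]'
python3 -c "
from h import *
show(); goto(447.6,285.2,50)
st=env.state()
c=env.read_camera('wrist'); cv2.imwrite('pics/w24.png',c['pixels'])
t=env.read_camera('scene'); p=t['mtx']@(t['R']@st['eef_pos']+t['t']); p=p/p[2]; u,v=int(p[0]),int(p[1])
cv2.imwrite('pics/s24.png',cv2.resize(t['pixels'][v-60:v+60,u-70:u+70],None,fx=5,fy=5,interpolation=2)); print(u-70,v-60)
"
```

```text
t: 28.85
eef_pos: [445.8, 288.8, 121.3]
tcp_rot: [-1.831, 0.001, -2.961]
ft_force: [0.4, -0.5, 0.5]
opening: 0.247
t 28.85 pos [445.8 288.8 121.3] rpy [-1.0493e+02  4.0000e-02 -1.6964e+02] F [ 0.4 -0.5  0.5] open 23.4 q [0.32 0.47 1.95 0.39 0.73 1.41]
shift tool m [-0.0011  0.0679  0.0221] len 0.071
287 47
```

View pics/w24.png

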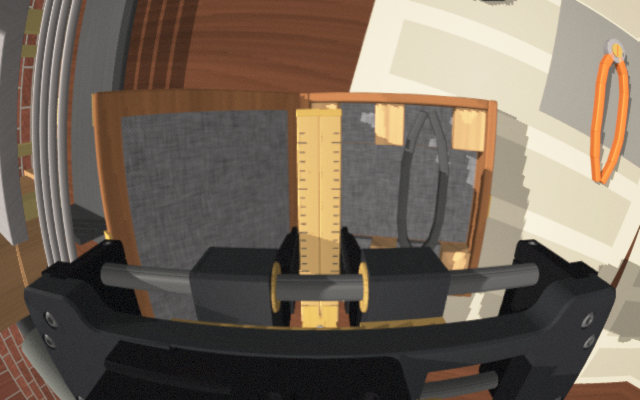

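View pics/s24.png

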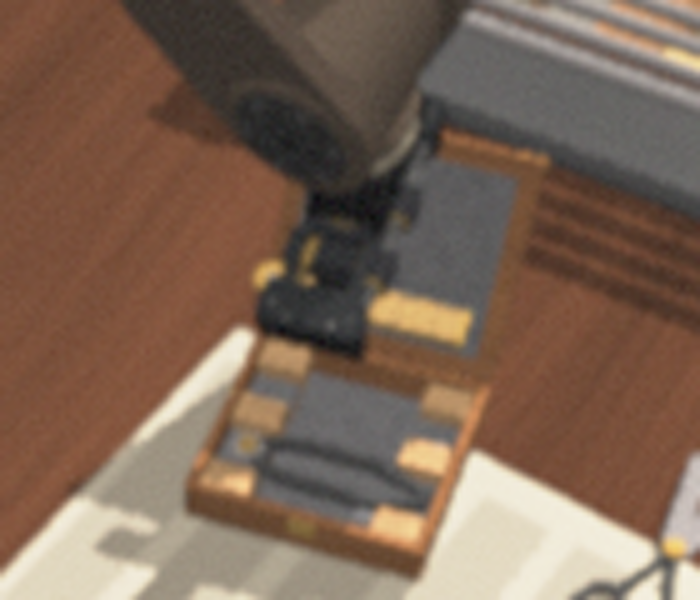

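```bash
python3 -m inch '[-0.0003,0.0193,0.0065,0,0.1,0,1, -0.0003,0.0193,0.0065,0,0.1,0,1, -0.0004,0.0193,0.0065,0,0,0,1, 0,0,0,0,0,0,1, 0,0,0,0,0,0,1]'
python3 -c "
from h import *
show()
c=env.read_camera('wrist'); cv2.imwrite('pics/w25.png',cv2.resize(c['pixels'][50:350,160:460],None,fx=2,fy=2,interpolation=2))
"
```

```text
t: 29.45
eef_pos: [449.1, 281.0, 60.9]
tcp_rot: [-1.832, -0.001, -2.97]
ft_force: [0.2, 0.8, -0.9]
opening: 0.243
t 29.45 pos [449.1 281.   60.9] rpy [-1.0498e+02 -7.0000e-02 -1.7015e+02] F [ 0.2  0.8 -0.9] open 23.0 q [0.3  0.57 2.   0.47 0.6  1.3 ]
```

View pics/w25.png

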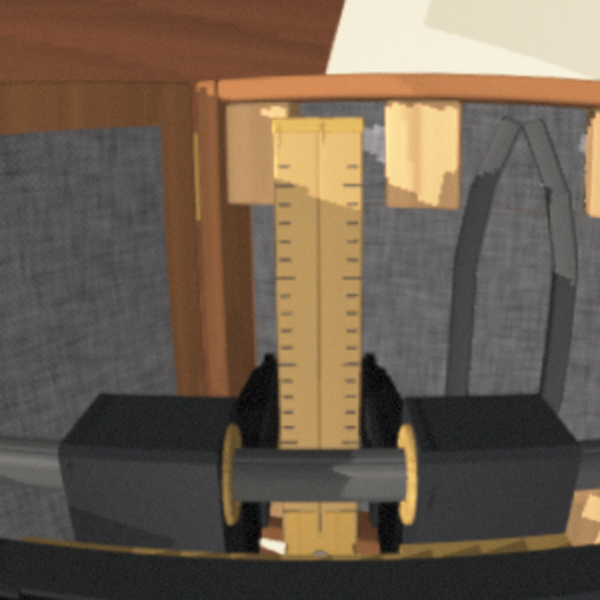

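```bash
python3 -c "
from h import *
st=env.state();R=rot()
c=env.read_camera('wrist')
yx=np.radians(10.05); ex=np.array([np.cos(yx),np.sin(yx)]); ey=np.array([-ex[1],ex[0]])
C=np.array([459.2,251.7])
g=lambda P:((P[:2]-C)@ex,(P[:2]-C)@ey)
for n,p,z in (('midL',(387,150),28),('midR',(460,150),28),('leftR',(299,105),28),('wallin',(450,103),34),('wallout',(450,77),34),('tipcal',(525,120),24)):
  P=w_at(c,160+p[0]/2,50+p[1]/2,z); print(n,P.round(1),np.round(g(P),1))
# rule end corners: plane through tool y=-6.8
o=-c['R'].T@c['t']
for p in ((274,120),(362,120)):
  P=w_at(c,160+p[0]/2,50+p[1]/2,0); d=P-o; n=R[:,1]; q=st['eef_pos']+n*(-6.8); X=o+d*((q-o)@n)/(d@n); print('rule end',X.round(1),np.round(g(X),1),(R.T@(X-st['eef_pos'])).round(1))
print('tcp',np.round(g(st['eef_pos']),1))
"
```

```text
midL [518.8 279.5  28. ] [63.6 17. ]
midR [523.6 256.8  28. ] [64.3 -6.3]
leftR [528.2 310.7  28. ] [78.3 46. ]
wallin [537.2 262.3  34. ] [78.7 -3.2]
wallout [545.1 263.7  34. ] [86.7 -3.2]
tipcal [537.5 238.4  24. ] [ 74.7 -26.8]
rule end [523.4 303.6  70.9] [72.3 39.9] [-76.8  -6.8 -11.6]
rule end [527.2 281.9  65. ] [72.2 17.9] [-76.8  -6.8  11.3]
tcp [-4.5 30.8]
```

```bash
python3 -c "
from h import *
goto(448.6,284,35);goto(448.6,284,21)"
```

```text
shift tool m [0.0004 0.0263 0.0042] len 0.027
shift tool m [0.0004 0.0399 0.0079] len 0.041
```

```bash
python3 -m inch '[0.0004,0.013,0.002,0,0,0,1, 0,0.0133,0.0022,0,0,0,1, 0,0,0,0,0,0,1, 0,0,0,0,0,0,1]'
python3 -c "
from h import *
show();goto(448.6,284,21)
c=env.read_camera('wrist'); cv2.imwrite('pics/w26.png',cv2.resize(c['pixels'][50:350,160:460],None,fx=2,fy=2,interpolation=2))
"
```

```text
t: 29.95
eef_pos: [447.8, 284.2, 33.5]
tcp_rot: [-1.832, -0.002, -2.969]
ft_force: [0.1, -0.2, -0.9]
opening: 0.246
t 29.95 pos [447.8 284.2  33.5] rpy [-1.0499e+02 -1.3000e-01 -1.7010e+02] F [ 0.1 -0.2 -0.9] open 23.4 q [0.31 0.62 2.01 0.52 0.54 1.25]
shift tool m [-0.0008  0.012   0.0036] len 0.013
```

View pics/w26.png

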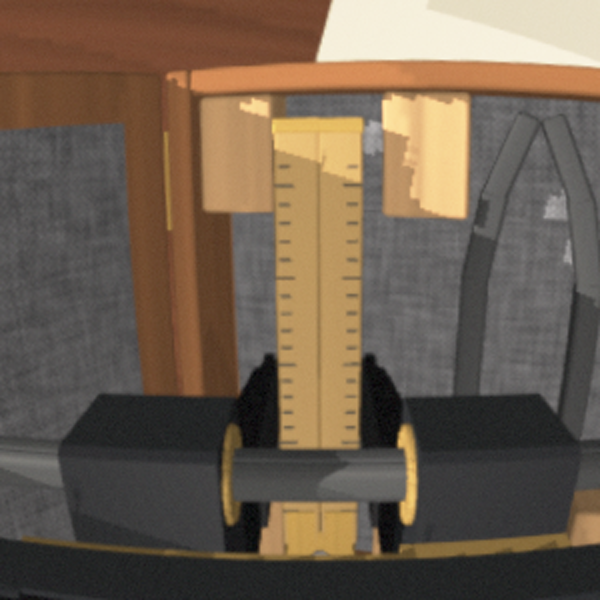

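```bash
python3 -c "
from h import *
st=env.state();R=rot()
c=env.read_camera('wrist')
yx=np.radians(10.05); ex=np.array([np.cos(yx),np.sin(yx)]); ey=np.array([-ex[1],ex[0]])
C=np.array([459.2,251.7])
g=lambda P:((P[:2]-C)@ex,(P[:2]-C)@ey)
for n,p,z in (('midL',(384,170),28),('midR',(469,170),28),('leftR',(285,102),28),('leftRb',(273,208),28),('wallout',(450,65),34)):
  P=w_at(c,160+p[0]/2,50+p[1]/2,z); print(n,P.round(1),np.round(g(P),1))
o=-c['R'].T@c['t']
for p in ((274,120),(362,120)):
  P=w_at(c,160+p[0]/2,50+p[1]/2,0); d=P-o; n=R[:,1]; q=st['eef_pos']+n*(-6.8); X=o+d*((q-o)@n)/(d@n); print('rule end',X.round(1),np.round(g(X),1))
print('tcp',np.round(g(st['eef_pos']),1))
"
```

```text
midL [513.3 278.3  28. ] [57.9 16.8]
midR [518.2 255.5  28. ] [58.7 -6.5]
leftR [527.2 309.6  28. ] [77.  45.2]
leftRb [496.3 308.2  28. ] [46.4 49.1]
wallout [544.5 265.5  34. ] [86.4 -1.4]
rule end [522.1 306.7  43.3] [71.5 43.2]
rule end [525.8 285.   37.4] [71.4 21.2]
tcp [-5.3 34. ]
```

```bash
python3 -m inch '[-0.0015,0.006,0.0018,0,0,0,1, 0,0.006,0.0018,0,0,0,1, 0,0,0,0,0,0,1, 0,0,0,0,0,0,1]'
python3 -c "
from h import *
show()"
```

```text
t: 30.45
eef_pos: [449.6, 284.0, 21.3]
tcp_rot: [-1.833, -0.001, -2.969]
ft_force: [0.5, -0.2, -0.1]
opening: 0.243
t 30.45 pos [449.6 284.   21.3] rpy [-1.0500e+02 -8.0000e-02 -1.7011e+02] F [ 0.5 -0.2 -0.1] open 23.1 q [0.31 0.64 2.01 0.54 0.52 1.22]
```

```bash
python3 -m inch '[0,0,0,0,0,0,0.25, 0,0,0,0,0,0,0.25, 0,0,0,0,0,0,0.25, 0,0,0,0,0,0,0.25]'
python3 -m inch '[0,-0.01,0,0,0,0,0.25, 0,-0.02,0,0,0,0,0.25, 0,-0.03,0,0,0,0,0.25, 0,-0.04,0,0,0,0,0.25, 0,-0.04,0,0,0,0,0.25, 0,0,0,0,0,0,0.25]'
python3 -c "
from h import *
show()
c=env.read_camera('wrist'); cv2.imwrite('pics/w27.png',cv2.resize(c['pixels'][50:350,160:460],None,fx=2,fy=2,interpolation=2))
"
```

```text
t: 30.85
eef_pos: [449.7, 284.1, 21.7]
tcp_rot: [-1.833, -0.001, -2.969]
ft_force: [-0.2, -0.1, 0.1]
opening: 0.375
t: 31.45
eef_pos: [457.9, 247.8, 161.7]
tcp_rot: [-1.833, 0.007, -2.97]
ft_force: [0.5, -0.3, -1.4]
opening: 0.373
t 31.45 pos [457.9 247.8 161.7] rpy [-105.      0.4  -170.17] F [ 0.5 -0.3 -1.4] open 35.4 q [0.23 0.4  1.93 0.36 0.82 1.38]
```

View pics/w27.png

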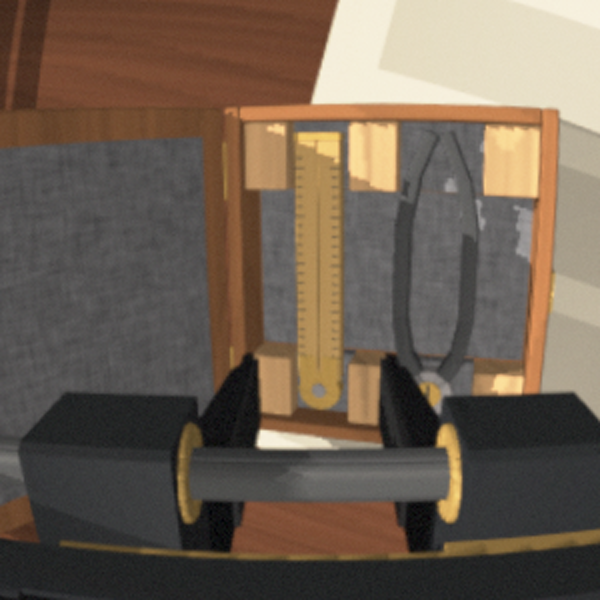

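The rule lies in its channel, joint at (320,388) and far end at (318,133), with the calipers beside it. I'll check both against the case.

```bash
python3 -c "
from h import *
c=env.read_camera('wrist')
yx=np.radians(10.05); ex=np.array([np.cos(yx),np.sin(yx)]); ey=np.array([-ex[1],ex[0]])
C=np.array([459.2,251.7])
g=lambda P:((P[:2]-C)@ex,(P[:2]-C)@ey)
for n,p,z in (('midL',(348,160),28),('midR',(397,160),28),('midLlow',(349,400),28),('wallout',(380,105),34),('cornR',(557,110),34),('rule end L',(294,134),24),('rule end R',(341,134),24),('rule piv -63,35',(320,388),24),('rule boss end',(321,409),24),('cal tip 75,-26',(442,134),24),('cal piv',(433,388),24)):
  P=w_at(c,160+p[0]/2,50+p[1]/2,z); print(n,np.round(g(P),1))
"
```

```text
midL [58.4 17.1]
midR [58.8 -6.8]
midLlow [-66.8  15.4]
wallout [84.9  0.5]
cornR [ 85.3 -81.5]
rule end L [71.2 45.6]
rule end R [71.1 21.5]
rule piv -63,35 [-63.2  32.4]
rule boss end [-75.8  31.9]
cal tip 75,-26 [ 71.9 -27.9]
cal piv [-57.2 -28.5]
```

Both tools are in place within a few mm. Now the lid. First I'll check what stands behind it.

```bash
python3 -m inch '[0,-0.04,0,5,0,0,1, 0,-0.04,0,5,0,0,1, 0,-0.03,0,5,0,0,1, 0,0,0,0,0,0,1]'
python3 -c "
from h import *
show(); goto(426,439,270)
t=env.read_camera('top');P=cloud(t)
for y0 in range(380,540,20):
  m=(P[...,0]>330)&(P[...,0]<540)&(P[...,1]>y0)&(P[...,1]<y0+20)&(P[...,2]<260)
  print(y0,m.sum(),P[m][:,2].max().round(), np.median(P[m][:,2]).round() if m.any() else '')
s=env.read_camera('scene');P=cloud(s)
for y0 in range(380,540,20):
  m=(P[...,0]>330)&(P[...,0]<540)&(P[...,1]>y0)&(P[...,1]<y0+20)&(P[...,2]<260)
  print(y0,m.sum(),P[m][:,2].max().round(), np.median(P[m][:,2]).round())
"
```

```text
t: 31.95
eef_pos: [460.3, 230.0, 267.3]
tcp_rot: [-1.569, 0.004, -2.967]
ft_force: [0.4, 0.6, -0.8]
opening: 0.094
t 31.95 pos [460.3 230.  267.3] rpy [ -89.9     0.23 -170.01] F [ 0.4  0.6 -0.8] open 8.9 q [ 0.34  0.28  1.76 -0.    1.1   1.73]
shift tool m [-0.0025 -0.003  -0.2117] len 0.212Traceback (most recent call last):
  File "<string>", line 7, in <module>
    print(y0,m.sum(),P[m][:,2].max().round(), np.median(P[m][:,2]).round() if m.any() else '')
                     ~~~~~~~~~~~~~^^
    return umr_maximum(a, axis, None, out, keepdims, initial, where)
ValueError: zero-size array to reduction operation maximum which has no identity
```

```bash
python3 -c "
from h import *
for n in ('top','scene'):
 t=env.read_camera(n);P=cloud(t)
 for y0 in range(360,560,20):
  m=(P[...,0]>330)&(P[...,0]<540)&(P[...,1]>y0)&(P[...,1]<y0+20)&(P[...,2]<230)
  if m.any(): print(n,y0,m.sum(),np.percentile(P[m][:,2],[5,50,99]).round())
"
```

```text
top 480 24 [-3.  0.  7.]
top 500 86 [-5. -0.  6.]
top 520 264 [-6. -1.  6.]
top 540 414 [-6. -1.  7.]
scene 360 534 [  1. 108. 155.]
scene 380 482 [ 96. 154. 187.]
scene 400 134 [ -1. 176. 186.]
scene 420 32 [-4. -0.  5.]
scene 440 40 [-4. -0.  4.]
scene 460 34 [-3.  0.  3.]
scene 480 51 [-4.  0.  7.]
scene 500 50 [-3.  1.  6.]
scene 520 56 [-5.  0.  5.]
scene 540 62 [-4. -0.  7.]
```

The bench behind the lid is clear up to y=560. The lid's top edge is at about (y 405, z 187), as computed. I'll go over and down behind it.

```bash
python3 -m inch '[0,0,-0.0353,0,0,0,1, 0,0,-0.0353,0,0,0,1, 0,0,-0.0353,0,0,0,1, 0,0,-0.0353,0,0,0,1, 0,0,-0.0353,0,0,0,1, -0.003,0,-0.0353,0,0,0,1, 0,0,0,0,0,0,1, 0,0.04,0,0,0,0,1, 0,0.04,0,0,0,0,1, 0,0.04,0,0,0,0,1]'
python3 -m inch '[0,0,0,0,0,0,1, 0,0,0,0,0,0,1]'
cat >> h.py <<'E'
yx=np.radians(10.05); EX=np.array([np.cos(yx),np.sin(yx)]); EY=np.array([-EX[1],EX[0]]); CC=np.array([459.2,251.7])
def case_pos():
    p=env.state()["eef_pos"]; print("case xyz",((p[:2]-CC)@EX).round(1),((p[:2]-CC)@EY).round(1),p[2].round(1))
E
python3 -c "
from h import *
show(); case_pos()
t=env.read_camera('scene'); cv2.imwrite('pics/s28.png',cv2.resize(t['pixels'][30:180,260:460],None,fx=3.5,fy=3.5,interpolation=2))"
```

```text
t: 33.1
eef_pos: [425.5, 436.6, 141.7]
tcp_rot: [-1.57, -0.003, -2.97]
ft_force: [1.3, 0.9, -0.4]
opening: 0.002
t: 33.3
eef_pos: [426.1, 437.3, 144.3]
tcp_rot: [-1.57, -0.003, -2.97]
ft_force: [-0.4, 0.7, 0.8]
opening: 0.007
t 33.3 pos [426.1 437.3 144.3] rpy [-8.9960e+01 -1.7000e-01 -1.7015e+02] F [-0.4  0.7  0.8] open 0.7 q [0.69 0.55 1.67 0.   0.93 2.09]
case xyz -0.2 188.5 144.3
```

View pics/s28.png

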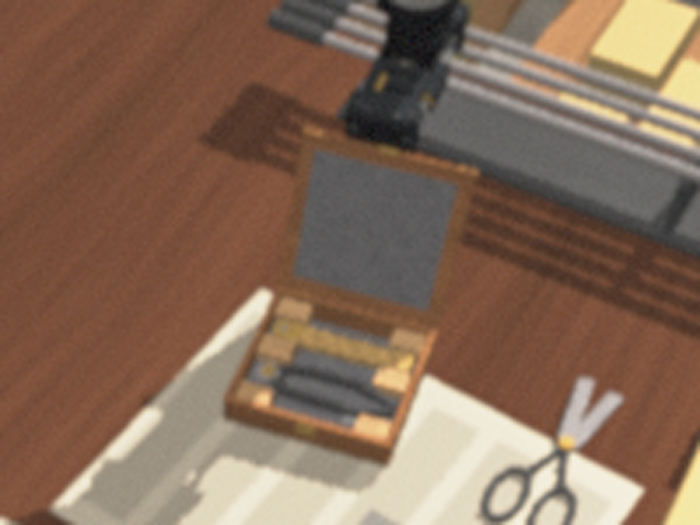

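The gripper is behind the lid with no contact. I'll sweep towards -y, raising slightly.

```bash
python3 -m inch '[0,-0.002,0.0108,0,0,0,1, 0,-0.002,0.0108,0,0,0,1, 0,-0.002,0.0108,0,0,0,1, 0,-0.002,0.0108,0,0,0,1, 0,-0.002,0.0108,0,0,0,1, 0,-0.002,0.0108,0,0,0,1, 0,-0.002,0.0108,0,0,0,1, 0,-0.002,0.0108,0,0,0,1]'
python3 -c "
from h import *
show(); case_pos()"
python3 -m inch '[0,0.001,0.011,0,0,0,1, 0,0.001,0.011,0,0,0,1, 0,0.001,0.011,0,0,0,1, 0,0.002,0.011,0,0,0,1, 0,0.002,0.011,0,0,0,1, 0,0.002,0.011,0,0,0,1]'
python3 -c "
from h import *
show(); case_pos()
t=env.read_camera('scene'); cv2.imwrite('pics/s29.png',cv2.resize(t['pixels'][30:180,260:460],None,fx=3.5,fy=3.5,interpolation=2))"
```

```text
t: 34.15
eef_pos: [440.9, 351.8, 160.6]
tcp_rot: [-1.571, -0.001, -2.969]
ft_force: [0.4, 0.6, -1.0]
opening: 0.003
t 34.15 pos [440.9 351.8 160.6] rpy [-8.9990e+01 -8.0000e-02 -1.7011e+02] F [ 0.4  0.6 -1. ] open 0.3 q [0.56 0.47 1.77 0.   0.91 1.95]
case xyz -0.6 101.7 160.6
t: 34.75
eef_pos: [452.1, 286.9, 151.3]
tcp_rot: [-1.571, -0.001, -2.969]
ft_force: [-0.1, 0.8, -0.8]
opening: 0.003
t 34.75 pos [452.1 286.9 151.3] rpy [-9.0000e+01 -8.0000e-02 -1.7011e+02] F [-0.1  0.8 -0.8] open 0.3 q [0.44 0.44 1.85 0.   0.85 1.84]
case xyz -0.8 35.9 151.3
```

View pics/s29.png

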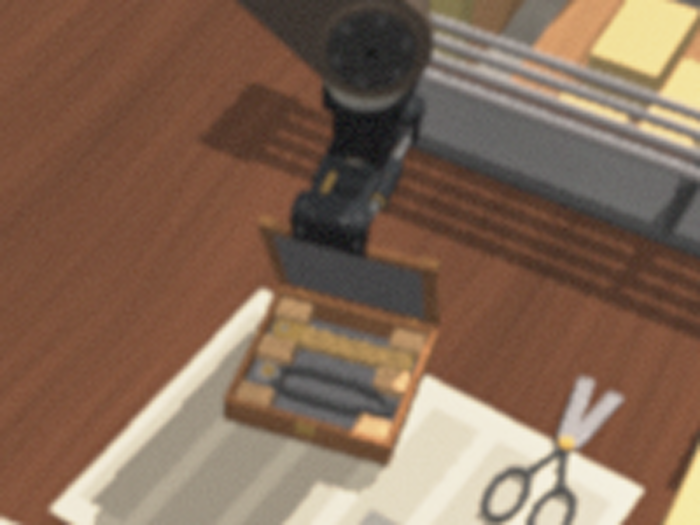

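The lid is past upright, at roughly 65°, and closing. I'll follow the arc down.

```bash
python3 -m inch '[0,0.0063,0.0093,0,0,0,1, 0,0.0063,0.0093,0,0,0,1, 0,0.0063,0.0093,0,0,0,1, 0,0.0087,0.0073,0,0,0,1, 0,0.0087,0.0073,0,0,0,1, 0,0.0087,0.0073,0,0,0,1, 0,0.01,0.0052,0,0,0,1, 0,0.01,0.0052,0,0,0,1, 0,0.01,0.0052,0,0,0,1, 0,0,0,0,0,0,1]'
python3 -c "
from h import *
show(); case_pos()
t=env.read_camera('scene'); cv2.imwrite('pics/s30.png',cv2.resize(t['pixels'][30:180,260:460],None,fx=3.5,fy=3.5,interpolation=2))"
```

```text
t: 35.8
eef_pos: [462.8, 222.7, 75.2]
tcp_rot: [-1.57, -0.003, -2.969]
ft_force: [0.2, -0.1, 0.3]
opening: -0.001
t 35.8 pos [462.8 222.7  75.2] rpy [ -89.98   -0.19 -170.13] F [ 0.2 -0.1  0.3] open -0.1 q [0.32 0.53 1.97 0.   0.65 1.72]
case xyz -1.5 -29.2 75.2
```

View pics/s30.png

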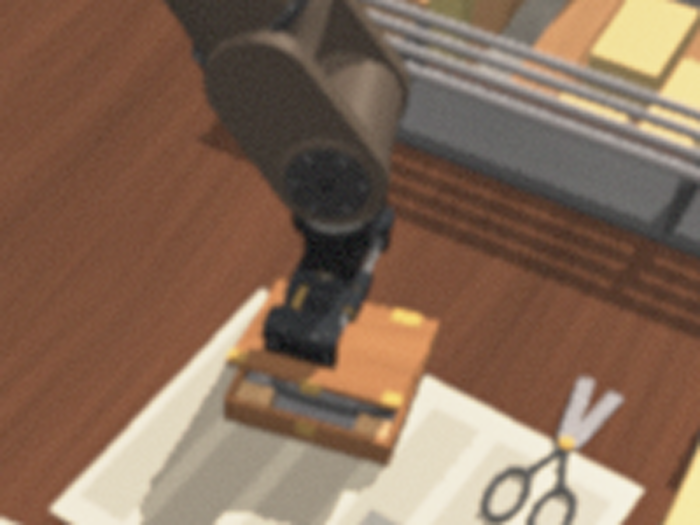

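```bash
python3 -m inch '[0,0.01,0.002,0,0,0,1, 0,0.01,0.002,0,0,0,1, 0,0.008,0.002,0,0,0,1, 0,0.003,0,0,0,0,1, 0,0,0,0,0,0,1]'
python3 -m inch '[0,0.002,0,0,0,0,1, 0,0,0,0,0,0,1]'
```

```text
t: 36.35
eef_pos: [464.1, 217.3, 45.1]
tcp_rot: [-1.571, -0.002, -2.969]
ft_force: [0.1, 0.2, -0.6]
opening: 0.005
t: 36.55
eef_pos: [464.4, 217.6, 43.7]
tcp_rot: [-1.571, -0.001, -2.969]
ft_force: [0.5, -0.1, 0.6]
opening: -0.0
```

```bash
python3 -m inch '[0,0.001,0,0,0,0,1, 0,0.0005,0,0,0,0,1]'
python3 -m inch '[0,0.001,0,0,0,0,1, 0,0,0,0,0,0,1]'
python3 -m inch '[0,0.001,0,0,0,0,1, 0,0,0,0,0,0,1]'
```

```text
t: 36.75
eef_pos: [464.5, 217.6, 42.7]
tcp_rot: [-1.571, -0.0, -2.969]
ft_force: [-1.7, -0.9, 13.2]
opening: 0.0
t: 36.95
eef_pos: [464.5, 217.6, 42.6]
tcp_rot: [-1.571, 0.0, -2.969]
ft_force: [-4.4, -1.2, 18.9]
opening: 0.006
t: 37.15
eef_pos: [464.5, 217.6, 42.4]
tcp_rot: [-1.571, 0.001, -2.969]
ft_force: [-6.7, -2.4, 32.5]
opening: 0.003
```

There is firm contact at z=42.5, exactly the shut height (34 + 8.5). I'll retreat and look.

```bash
python3 -m inch '[0,-0.03,0,0,0,0,1, 0,-0.05,0,0,0,0,1, 0,-0.05,0,0,0,0,1, 0,-0.05,0.02,0,0,0,1, 0,-0.03,0.045,0,0,0,1, 0,0,0.045,0,0,0,1, 0,0,0.045,0,0,0,1, 0,0,0.045,0,0,0,1, 0,0,0,0,0,0,1, 0,0,0,0,0,0,1]'
python3 -c "
from h import *
show()
t=env.read_camera('scene'); cv2.imwrite('pics/s31.png',t['pixels'])
t=env.read_camera('top'); cv2.imwrite('pics/t31.png',t['pixels'])
for n in('top','scene'):
 P=cloud(env.read_camera(n)); X=(P[...,:2]-CC)@EX; Y=(P[...,:2]-CC)@EY
 for a in (-70,-40,0,40,70):
  m=(abs(X)<75)&(abs(Y-a)<8)&(P[...,2]<100); print(n,a,m.sum(),np.median(P[m][:,2]).round(1) if m.any() else '')
"
```

```text
t: 38.15
eef_pos: [498.0, 24.5, 244.3]
tcp_rot: [-1.571, -0.001, -2.971]
ft_force: [-1.3, 0.6, 0.4]
opening: 0.007
t 38.15 pos [498.   24.5 244.3] rpy [-9.0020e+01 -5.0000e-02 -1.7024e+02] F [-1.3  0.6  0.4] open 0.6 q [-0.08  0.28  1.82  0.    1.04  1.32]
top -70 3 40.2
top -40 169 42.2
top 0 242 41.5
top 40 242 41.4
top 70 243 42.3
scene -70 135 41.8
scene -40 124 42.2
scene 0 114 42.5
scene 40 108 42.4
scene 70 109 42.7
```

View pics/s31.png

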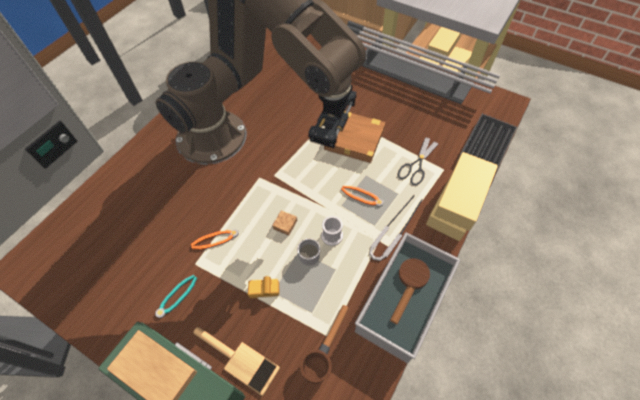

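View pics/t31.png

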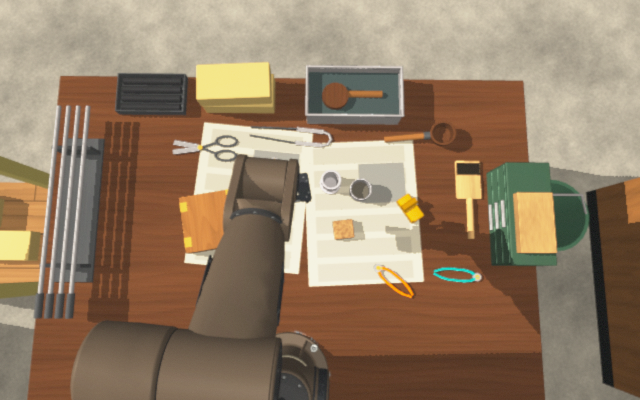

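The lid is flat at about 42 mm across its whole width, both tools are inside, and every bystander is where it was. The arm is clear, so I'll hand in.

```bash
python3 -c "
from cell import env
print(env.job_done(), env.state()['t'])"
```

```text
the job is handed in; nothing more can be done
the job is handed in; nothing more can be done
```

I folded both tools shut, laid the calipers in the wide recess and the rule in the narrow one, closed the lid and handed the job in at about 39 s of the 69 s allowed. The hand-in reports no verdict.

**Rule:** the cork pad stood too close to fold the rule where it lay, so I moved it to open bench first. I moved it a second time, because a leaf end came right beside the orange look-alike calipers' tips. They look unmoved in the last pictures.

**Last checks:**
- **Fold:** the calipers closed to about 41 mm between the fingers (42 is shut) and the rule to about 23 mm (24 is shut).
- **Position:** with the lid still open, the wrist camera put both tools within about 3 mm of their recess points, apart from one calipers joint reading about 4 mm off lengthways.
- **Lid:** it stopped firm at 42.5 mm, the shut height. Camera depth then read 41.4–42.7 mm over most of the lid; a three-pixel patch at one edge read 40.2 mm.
- **Bystanders:** none looks moved from the first pictures; I compared by eye only. The arm was clear of everything.

**Disagreements:** the three cameras differed by up to about 5 mm sideways and in lengthways position along the tools. I relied mostly on the wrist camera's view of each tool against the case. I did not measure the rule's flatness after release; it only looked flat.

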